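# Hang a pen cup on the desk board's bevelled cleat and slide it to the end stop

### The job

Hang the empty pen cup on the board at the back of the desk: lean its top towards the board, hook the angled strip on its back over the cleat by feel, and swing its foot in under the cleat as you lower it, so that it hangs upright and locked with its back to the board. Then slide it left along the cleat until it rests against the end stop, to keep the rest of the cleat free. Do it gently, without forcing or dropping the cup, and leave the other things on the desk where they are.

Things in the scene. Friction and masses are not known exactly. Their poses are not given: they have to be found in the camera images.
- cup_mid (a point): Centre of the empty white pen cup, half-way up (45 mm over its underside). x points out of its back (at the start: away from the robot, up to 0.4 rad askew), y to its left, z up. 62 mm wide across its flat sides (y: the grasp), 60 mm deep (x) without the bars on its back, 90 mm high at the back, sides sloping to 66 mm at the front; walls 3 mm; 0.2 to 0.35 kg. Stands upright at the start.
- cup_edge (a point): Middle of the cup's rear top edge, on the outside of its back wall (30 mm behind and 45 mm above cup_mid; same axes). Hung home, it is 16 mm in front of the board's face and 10 mm above the cleat's top edge. The cup leans about this edge's direction (y).
- cup_strip (a point): Tip of the angled strip on the cup's back, full width: 14.5 mm behind the back wall, 21 mm below cup_edge. The strip runs back and down at 45 degrees. Its lower bevelled face starts at the wall 8 mm below cup_edge and ends 1.5 mm before the tip; its blunt back is 5.5 mm high; its upper face slopes from 3 mm behind cup_edge. Home, the tip is 11 mm below the cleat's top edge.
- cup_foot (a point): Middle of the flat back of the foot, a full-width block low on the cup's back: 16 mm behind the back wall, 55 mm below cup_edge. This flat (6 mm high) rests on the board's face when the cup hangs. The foot's top face is 48 mm below cup_edge and reaches 13 mm behind the wall, then is chamfered. Home, it is 8 mm under the cleat, so the cup cannot be lifted off or put on upright.
- board: Upright grey board at the back of the desk, fixed, 300 mm wide, 175 mm high, 12 mm thick. Origin: bottom centre of its flat front face, on the desk. x points into the board, y along it to the left, z up. Board, cleat and cup are hard: touch at 15 mm/s or slower and stop at a few newtons. A cup hung home has cup_mid 46 mm in front of the face, 35 mm below the cleat's top edge.
- board_top (a point): Top middle of the board's front face. Below it runs the cleat: a level aluminium bar 15 mm proud of the face, 30 mm high, its top bevelled 45 degrees down towards the board (groove with the face, 14 mm deep; top edge 13.6 to 15 mm off the face). Its height is set in slots and NOT given: top edge anywhere from 140 to 160 mm above the desk. Find it by touch or by eye.
- board_stop (a point): On the board's face at desk height, below the inner side of the left end stop (y +136 mm): the cleat's end cap, 4 mm thick, 17 mm proud, 8 mm above its top edge. A cup against it has cup_mid 31 mm short of it (y +105). Hook with a lean of 20 to 25 degrees. Swinging in clears all round by 1 mm or more with cup_edge 9 mm above home, 13 off the face at 17 degrees; 7 and 16 at 8; 6 and 19 upright.
- board_cup (a point): On the board's face at desk height, below the middle of the other cup of the same kind (y -104 mm), which hangs fixed at the right end of the cleat, y -135 to -73 mm, with a pen, a pencil and a rule up to 70 mm above its rim. Landing: leaning 22 degrees with cup_edge 13 mm from the face, the strip lands on the bevel when cup_edge is 19 mm above the cleat's top edge.
- calculator: flat black pocket calculator, 121 x 68 x 14 mm, lying in front of the board; a bystander
- eraser: small eraser in a card sleeve, 21 x 44 x 12 mm, lying near the board's left end; a bystander
- tape_measure: pocket tape measure, 36 x 68 x 60 mm, standing to the right of the cup; a bystander
- earbud_case: rounded white earbud case, 26 x 58 x 41 mm, standing near the board's right end; a bystander

How it is judged:
By the outcome, as a careful person would: the job done as asked, in the order asked, and still so for the second after the job is handed in, with the robot touching nothing.
It also fails if it takes over 48 s, if anything falls off the work surface, if the arm or the gripper's body presses on something with over 40 N, if the wrist force passes 120 N, or if a joint passes its speed limit or range.

### The arm

A 6-joint arm with a two-finger parallel gripper is mounted at the origin on the work surface; the furniture and walls round the work are solid. World frame = base frame: x ahead of the robot, y to its left, z up, the work surface at z = 0. Lengths are in m, angles in rad, forces in N, time in s.
With the tool pointing down it reaches from about 0.25 to 0.8 m from the base axis. Payload 3.9 kg.
Tool frame: the origin (TCP) lies between the finger pads; the fingertips stand 11 mm ahead of it and the grasp point (between the pads) lies 8 mm behind it; x points along the fingers, y is the direction in which the jaws open and shut, and the axes are right-handed (so a half turn about x gives the same grasp; the last joint's range is limited). The gripper opens to 85 mm and grips with 20 to 120 N. Pads are 22 mm wide; open, the fingers measure 114 mm over their backs; the gripper's body (76 mm by 85 mm) begins 54 mm behind the grasp point. The pads swing forward as they close: fully open they stand 13 mm farther back than shut.
Start: joints at [1.185, 0.26, -0.138, 1.173, 0, 1.571], TCP at [0.198, 0.486, 0.242] pointing down, gripper open.
Joint ranges: [-2.78, 2.78], [-0.83, 1.72], [-1.28, 1.37], [-1.9, 2.12], [-1.57, 1.48], [-3.14, 3.14]. Speed limits (rad/s): [2.57, 2.57, 3.14, 3.14, 3.14, 3.14].

### API

Orientations are given as a 3x3 rotation matrix whose columns are the frame's x, y, z axes.
In Python, from workcell import get_state, grab_frame, calibration, job_done gives the robot as it stands.
- The arm moves only by the tool jog_arm, never from a script. Its argument "increments" is a list of rows, each a list of 5 numbers: the shift along the world's x, y, z in mm, then the turn about the world's z in degrees, then the opening, from 0 (shut) to 1 (fully open). In form: [[dx, dy, dz, yaw, claw], ...]. A call has 1 to 5 rows; each row shifts and turns the pose as measured when the row begins; what a row does not reach is not made up. A row lasts 1/10 s, in which the tool goes at most 50 mm and 8.59 degrees, less where a joint would pass 70% of its speed; a pose out of reach is approached as far as the arm can. A call is refused whole if a number of a shift passes 50 or a number of a turn 8.59, either way. A call with a gripper value outside its range is refused whole. The fingers move at their own pace and stop on an object; the grip force is fixed at half the most. Time passes only in rows, so rows that do not move let the fingers close. It gives the time, the measured TCP pose, the force and the opening at its end, in the units of the state.
- get_state(): the state, without advancing time (a new reading comes with each control period).
- grab_frame(name): name is "scene" or "side" or "wrist"; returns the picture (384x512x3 uint8, red, green, blue); there is no depth.
- calibration(name): a dict with "fx", "fy", "cx", "cy" (pixels), "view" (4x4, takes a point from world to camera coordinates). Camera axes: x right, y down, z forward; pixel columns grow to the right and rows downward; lengths in m; the calibration is good to about 2 mm. A picture is of the moment at which its call begins: read the wrist's pose just before it. calibration takes no time and is no camera call; for the wrist camera it gives the pose at the moment of the call.
- job_done(): hands the job in, once; it reports no verdict.
The state is a dict: "clock": time; "joints": joint angles; "qd": joint speeds; "effort": joint torques, N m; "ee_pos": TCP position; "tool_rot": TCP orientation; "force": force on the tool from outside, world axes, zero at the start; "ft_torque": the same for the moment, N m; "width": finger opening in m.
Only numpy, scipy, OpenCV 4.12 (cv2) and the standard library are available. Lean on these libraries where they do the work, as an engineer would, in place of code of your own. Each camera call takes 0.05 s, during which the arm holds its last target.

## Working session

There is one attempt and no reset: what is moved stays moved. The work goes in short steps, Python scripts to look and compute and a tool call to move; the robot and the scene stay as the last step left them, time stands still between calls to the robot, and variables do not carry over. Pictures are saved under pics/ and viewed, and the job is handed in when it is done.

Besides the shell and the picture viewer there is one more tool, called after "Emit:" by a JSON object that holds its "fn" and its "kwargs". jog_arm: Moves the arm, as the interface text tells. Its arguments: {"type":"object","properties":{"increments":{"type":"array","items":{"type":"array","items":{"type":"number"}}}},"required":["increments"]}

```bash
ls; mkdir -p pics; python3 - <<'E'
from workcell import *
import cv2
print(get_state())
for n in ["scene","side","wrist"]:
    c=calibration(n); print(n,c)
    cv2.imwrite(f"pics/{n}0.png",grab_frame(n)[:,:,::-1])
E
```

```text
pics
{'clock': 0.0, 'joints': array([ 1.18498903e+00,  2.60696021e-01, -1.39406186e-01,  1.17270696e+00,
        3.60010066e-05,  1.57081085e+00]), 'qd': array([-0.00050096, -0.00107427,  0.00146855,  0.00122565, -0.00047828,
       -0.00014136]), 'effort': array([ 1.08792759e-03, -4.05680966e+01,  2.53920418e+01,  1.86563929e-02,
       -2.85133819e-04, -2.71419047e-07]), 'ee_pos': array([0.19729471, 0.48578312, 0.24144456]), 'tool_rot': array([[-7.90800696e-04,  3.76319911e-01,  9.26489449e-01],
       [-1.85133797e-03,  9.26487600e-01, -3.76320741e-01],
       [-9.99997974e-01, -2.01283980e-03, -3.59716961e-05]]), 'force': array([ 0.24201566, -0.15224164, -0.47253219]), 'ft_torque': array([ 0.02006592, -0.0087676 , -0.04303238]), 'width': 0.08557510321256831}
scene {'fx': 349.34525477688493, 'fy': 349.34525477688493, 'cx': 256.0905609153062, 'cy': 192.93282515020027, 'view': array([[-0.91150343, -0.41128682, -0.00215654,  0.49932098],
       [-0.31374616,  0.69870277, -0.64294462,  0.22398521],
       [ 0.26594143, -0.58536962, -0.76590963,  0.81321887],
       [ 0.        ,  0.        ,  0.        ,  1.        ]])}
side {'fx': 383.53703824535916, 'fy': 383.53703824535916, 'cx': 252.98022900451906, 'cy': 186.3036024383843, 'view': array([[ 0.88709904, -0.46157691, -0.00143553, -0.44041006],
       [-0.3492393 , -0.66915873, -0.65594093,  0.27388742],
       [ 0.30180658,  0.58238591, -0.75481086,  0.79399728],
       [ 0.        ,  0.        ,  0.        ,  1.        ]])}
wrist {'fx': 297.9897096491819, 'fy': 297.9897096491819, 'cx': 253.33357678826252, 'cy': 195.29408524530916, 'view': array([[ 0.37599547,  0.92662038, -0.00144262, -0.52549682],
       [ 0.88605208, -0.35907755,  0.29321498, -0.03746059],
       [ 0.27118096, -0.11152574, -0.95604545,  0.37814656],
       [ 0.        ,  0.        ,  0.        ,  1.        ]])}
```

View pics/scene0.png

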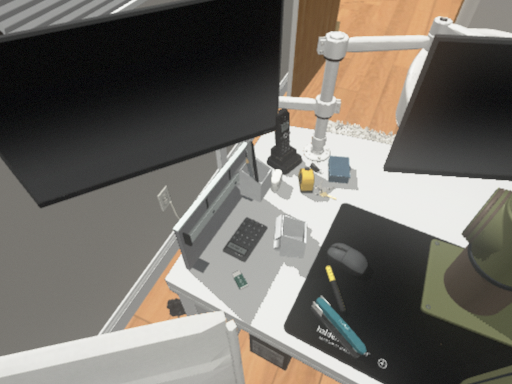

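View pics/side0.png

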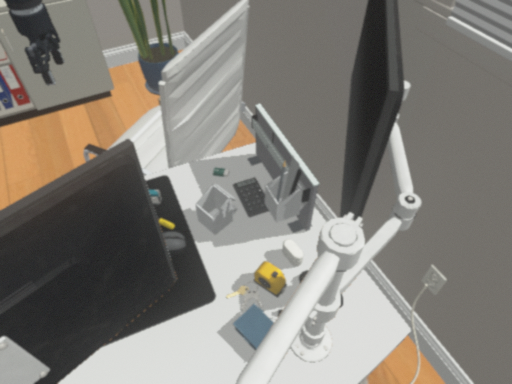

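View pics/wrist0.png

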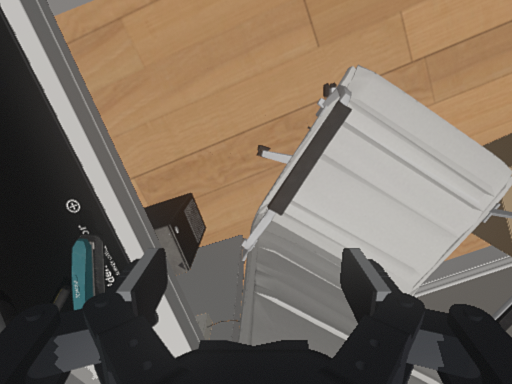

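```bash
python3 - <<'E'
import cv2
a=cv2.imread("pics/scene0.png")[110:310,150:350]; cv2.imwrite("pics/s0z.png",cv2.resize(a,(800,600),interpolation=cv2.INTER_CUBIC)[:, :] if 0 else cv2.resize(a,(600,600),interpolation=cv2.INTER_CUBIC))
a=cv2.imread("pics/side0.png")[90:290,180:330]; cv2.imwrite("pics/d0z.png",cv2.resize(a,(450,600),interpolation=cv2.INTER_CUBIC))
E
```

```text
(no output)
```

View pics/s0z.png

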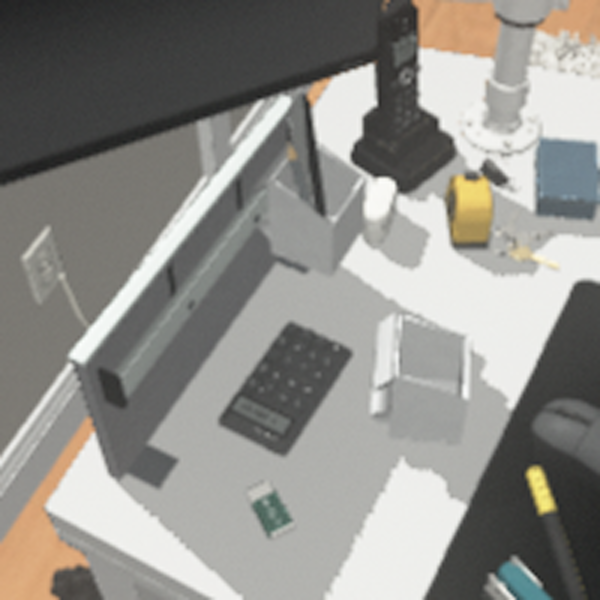

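View pics/d0z.png

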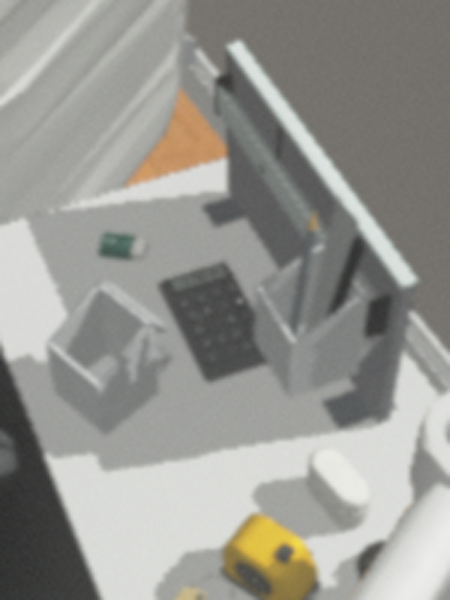

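```bash
cat > h.py <<'E'
import numpy as np
from workcell import *
def ray(n,u,v):
    c=calibration(n);V=c["view"];R=V[:3,:3];t=V[:3,3]
    d=R.T@np.array([(u-c["cx"])/c["fx"],(v-c["cy"])/c["fy"],1]); return -R.T@t,d/np.linalg.norm(d)
def onz(n,u,v,z):
    o,d=ray(n,u,v); return o+d*(z-o[2])/d[2]
def tri(obs):
    A=np.zeros((3,3));b=np.zeros(3)
    for n,u,v in obs:
        o,d=ray(n,u,v);P=np.eye(3)-np.outer(d,d);A+=P;b+=P@o
    x=np.linalg.solve(A,b); r=[np.linalg.norm(np.cross(x-ray(*q)[0],ray(*q)[1])) for q in obs]
    return x,r
def proj(n,p):
    c=calibration(n);q=c["view"][:3,:3]@np.asarray(p)+c["view"][:3,3]
    return np.array([c["fx"]*q[0]/q[2]+c["cx"],c["fy"]*q[1]/q[2]+c["cy"]])
E
python3 - <<'E'
from h import *
np.set_printoptions(precision=4,suppress=True)
S=lambda x,y:("scene",150+x/3,110+y/3)
D=lambda x,y:("side",180+x/3,90+y/3)
print("boardtop L",onz(*S(80,362),.175), "R",onz(*S(298,97),.175), onz(*D(232,45),.175),onz(*D(408,282),.175))
print("bottomL",onz(*S(120,475),0), "bottom R side",onz(*D(380,425),0))
for nm,s,d in [("boardTL",(77,360),(232,45)),("cupTop front?",(0,0),(0,0))][:1]: print(nm,tri([S(*s),D(*d)]))
# cup: scene rear-top-left(400,315), rear right(390,?)...
for q in [S(400,317),S(468,330),S(467,398),S(391,374),S(395,430),S(464,438)]: print(q,onz(*q,.09),onz(*q,.066),onz(*q,0))
for q in [D(103,285),D(50,345),D(97,390),D(165,325),D(105,432)]: print(q,onz(*q,.09),onz(*q,.066),onz(*q,0))
for q in [D(135,245),D(225,262),D(210,380),D(345,520),D(260,580)]: print(q,onz(*q,0.0))
E
```

```text
boardtop L [0.6211 0.2292 0.175 ] R [ 0.5991 -0.0732  0.175 ] [0.6248 0.2221 0.175 ] [ 0.6079 -0.0723  0.175 ]
bottomL [0.6239 0.2219 0.    ] bottom R side [ 0.6063 -0.0724  0.    ]
boardTL (array([0.6267, 0.2264, 0.171 ]), [np.float64(0.0005778569977272625), np.float64(0.0005778569977272343)])
('scene', 283.33333333333337, 215.66666666666669) [0.4555 0.0449 0.09  ] [0.4607 0.028  0.066 ] [ 0.4749 -0.0188  0.    ]
('scene', 306.0, 220.0) [0.4017 0.0347 0.09  ] [0.405  0.0174 0.066 ] [ 0.414  -0.0303  0.    ]
('scene', 305.66666666666663, 242.66666666666666) [0.3818 0.0947 0.09  ] [0.3844 0.0795 0.066 ] [0.3914 0.0376 0.    ]
('scene', 280.33333333333337, 234.66666666666669) [0.442  0.0983 0.09  ] [0.4467 0.0831 0.066 ] [0.4597 0.0416 0.    ]
('scene', 281.66666666666663, 253.33333333333334) [0.4212 0.1426 0.09  ] [0.4251 0.1291 0.066 ] [0.436  0.0919 0.    ]
('scene', 304.66666666666663, 256.0) [0.3726 0.1281 0.09  ] [0.3748 0.114  0.066 ] [0.381  0.0754 0.    ]
('side', 214.33333333333334, 185.0) [0.4421 0.095  0.09  ] [0.4489 0.1151 0.066 ] [0.4677 0.1705 0.    ]
('side', 196.66666666666666, 205.0) [0.3819 0.058  0.09  ] [0.3867 0.0768 0.066 ] [0.3996 0.1287 0.    ]
('side', 212.33333333333334, 220.0) [0.3968 0.0027 0.09  ] [0.402  0.0196 0.066 ] [ 0.4164  0.0662 -0.    ]
('side', 235.0, 198.33333333333331) [0.468  0.0352 0.09  ] [0.4757 0.0533 0.066 ] [ 0.4969  0.1029 -0.    ]
('side', 215.0, 234.0) [ 0.3871 -0.0339  0.09  ] [ 0.392  -0.0183  0.066 ] [0.4054 0.0247 0.    ]
('side', 225.0, 171.66666666666669) [0.5138 0.202  0.    ]
('side', 255.0, 177.33333333333331) [0.5779 0.1445 0.    ]
('side', 250.0, 216.66666666666669) [ 0.5046  0.0318 -0.    ]
('side', 295.0, 263.33333333333337) [ 0.5354 -0.1336  0.    ]
('side', 266.6666666666667, 283.33333333333337) [ 0.4539 -0.1472  0.    ]
```

```bash
python3 - <<'E'
from h import *
np.set_printoptions(precision=4,suppress=True)
for s in [(45,187),(283,65),(283,78)]:
  for d in [(345,208),(368,215),(397,95)]:
    print(s,d,tri([("scene",*s),("side",*d)]))
E
```

```text
(45, 187) (345, 208) (array([ 0.9942,  0.1186, -0.0946]), [np.float64(0.18395860714882686), np.float64(0.1839586071488269)])
(45, 187) (368, 215) (array([ 1.0825,  0.0892, -0.1664]), [np.float64(0.1756722245125453), np.float64(0.17567222451254524)])
(45, 187) (397, 95) (array([1.0946, 0.1937, 0.0595]), [np.float64(0.008664186122523366), np.float64(0.008664186122523244)])
(283, 65) (345, 208) (array([ 0.5604, -0.2198,  0.3067]), [np.float64(0.016185276742857194), np.float64(0.016185276742857378)])
(283, 65) (368, 215) (array([ 0.5783, -0.2451,  0.2965]), [np.float64(0.005884165421259034), np.float64(0.005884165421259046)])
(283, 65) (397, 95) (array([ 0.595 , -0.1591,  0.4039]), [np.float64(0.06559734720755031), np.float64(0.06559734720755031)])
(283, 78) (345, 208) (array([ 0.5632, -0.2099,  0.2834]), [np.float64(0.006262272392028745), np.float64(0.00626227239202862)])
(283, 78) (368, 215) (array([ 0.5816, -0.2358,  0.2726]), [np.float64(0.00477604975551547), np.float64(0.0047760497555155166)])
(283, 78) (397, 95) (array([ 0.5963, -0.1477,  0.389 ]), [np.float64(0.0769100543279774), np.float64(0.07691005432797737)])
```

```bash
python3 - <<'E'
import cv2
a=cv2.imread("pics/side0.png"); cv2.imwrite("pics/d0b.png",cv2.resize(a[0:240,300:512],None,fx=2.5,fy=2.5))
E
```

```text
(no output)
```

View pics/d0b.png

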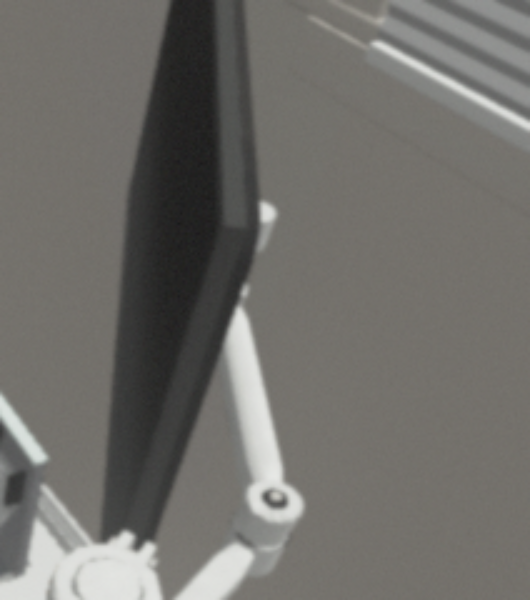

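```bash
python3 - <<'E'
from h import *
np.set_printoptions(precision=4,suppress=True)
for n in ["scene","side"]: print(ray(n,200,200)[0])
for z in [.28,.35,.4,.5,.6]: print(z,onz("scene",45,187,z),onz("scene",283,70,z),onz("side",394,91,z),onz("side",355,218,z),onz("side",345,208,z))
E
```

```text
[0.3091 0.5249 0.7679]
[ 0.2467 -0.4824  0.7783]
0.28 [0.8413 0.2991 0.28  ] [ 0.5858 -0.2551  0.28  ] [0.848  0.0046 0.28  ] [ 0.56   -0.2335  0.28  ] [ 0.558  -0.2096  0.28  ]
0.35 [0.765  0.3315 0.35  ] [ 0.5462 -0.1432  0.35  ] [ 0.7636 -0.0638  0.35  ] [ 0.516  -0.2685  0.35  ] [ 0.5143 -0.2479  0.35  ]
0.4 [0.7104 0.3547 0.4   ] [ 0.5178 -0.0633  0.4   ] [ 0.7032 -0.1126  0.4   ] [ 0.4846 -0.2934  0.4   ] [ 0.483  -0.2753  0.4   ]
0.5 [0.6014 0.4009 0.5   ] [0.4611 0.0966 0.5   ] [ 0.5826 -0.2104  0.5   ] [ 0.4217 -0.3434  0.5   ] [ 0.4206 -0.33    0.5   ]
0.6 [0.4923 0.4472 0.6   ] [0.4044 0.2564 0.6   ] [ 0.4619 -0.3081  0.6   ] [ 0.3588 -0.3933  0.6   ] [ 0.3581 -0.3848  0.6   ]
```

```bash
python3 - <<'E'
from h import *
np.set_printoptions(precision=4,suppress=True)
def pl(n,a,b):
    o,d1=ray(n,*a);_,d2=ray(n,*b);m=np.cross(d1,d2);m/=np.linalg.norm(m);return m,m@o
for s2 in [((45,187),(283,78)),((45,180),(283,62))]:
  for d2 in [((394,91),(362,217)),((388,91),(345,208))]:
    n1,c1=pl("scene",*s2);n2,c2=pl("side",*d2)
    u=np.cross(n1,n2);u/=np.linalg.norm(u)
    p=np.linalg.lstsq(np.array([n1,n2]),np.array([c1,c2]),rcond=None)[0]
    def near(n,q):
        o,d=ray(n,*q);A=np.array([u,-d]).T;t=np.linalg.lstsq(A,o-p,rcond=None)[0];return p+t[0]*u
    print("dir",u,"pts",near("scene",s2[0]),near("scene",s2[1]),near("side",d2[0]),near("side",d2[1]))
E
```

```text
dir [ 0.728   0.6122 -0.3087] pts [1.086  0.1953 0.0557] [ 0.5767 -0.233   0.2717] [1.153  0.2517 0.0272] [ 0.5767 -0.233   0.2717]
dir [ 0.7348  0.5985 -0.3192] pts [1.0663 0.2037 0.0737] [ 0.5663 -0.2036  0.2909] [1.0954 0.2274 0.0611] [ 0.5455 -0.2205  0.3   ]
dir [ 0.7208  0.6034 -0.3412] pts [1.0764 0.1889 0.0818] [ 0.5777 -0.2285  0.3178] [1.1017 0.2101 0.0698] [ 0.5328 -0.2662  0.3391]
dir [ 0.7259  0.593  -0.3485] pts [1.0589 0.1966 0.0974] [ 0.5689 -0.2037  0.3326] [1.044  0.1844 0.1046] [ 0.5064 -0.2548  0.3626]
```

```bash
python3 - <<'E'
from h import *
np.set_printoptions(precision=4,suppress=True)
p,r=tri([("scene",388,175),("side",175,265)]);print(p,r)
print(onz("scene",512,181,p[2]), onz("side",0,335,p[2]),onz("side",60,384,p[2]))
p,r=tri([("scene",283,72),("side",357,218)]);print(p,r)
for q in [(0,0,0),(0,0,.3),(0.198,.486,.242),(.3,.1,.3)]: print(proj("scene",q),proj("side",q))
E
```

```text
[ 0.2696 -0.1114  0.1677] [np.float64(0.011332738122611926), np.float64(0.011332738122611952)]
[-0.0057 -0.2082  0.1677] [-0.0069 -0.1024  0.1677] [ 0.0652 -0.2198  0.1677]
[ 0.5711 -0.2344  0.2828] [np.float64(0.008458130411463921), np.float64(0.008458130411464003)]
[470.5905 289.1531] [ 40.242  318.6038]
[554.6776 211.5554] [-44.9275 238.4091]
[360.5637 498.0007] [56.238  74.0677]
[362.4464 196.8892] [134.7236 135.6626]
```

Emit:
{"fn": "jog_arm", "kwargs": {"increments": [[20, -38, 0, 4, 1], [20, -38, 0, 4, 1], [20, -38, 0, 4, 1], [20, -38, 0, 4, 1], [20, -38, 0, 4, 1]]}}

```text
clock: 0.65
ee_pos: [0.2976, 0.2944, 0.2395]
tool_rot: [[-0.001, 0.012, 1.0], [-0.001, 1.0, -0.012], [-1.0, -0.001, -0.001]]
force: [-0.5, 0.2, 0.4]
width: 0.0855
```

Emit:
{"fn": "jog_arm", "kwargs": {"increments": [[20, -38, -10, 4, 1], [20, -38, -10, 4, 1], [20, -38, -10, 4, 1], [20, -30, -10, 4, 1], [0, 0, 0, 0, 1]]}}

```text
clock: 1.15
ee_pos: [0.3806, 0.1406, 0.1983]
tool_rot: [[0.001, -0.271, 0.963], [-0.001, 0.963, 0.271], [-1.0, -0.001, 0.001]]
force: [-0.5, -0.4, 0.5]
width: 0.0853
```

```bash
python3 - <<'E'
from h import *
import cv2
s=get_state();print(s['ee_pos'],np.degrees(np.arctan2(s['tool_rot'][1,1],s['tool_rot'][0,1])),s['tool_rot'][:,0],s['joints'],s['force'])
cv2.imwrite("pics/w1.png",cv2.resize(grab_frame("wrist")[:,:,::-1],(768,576)))
E
```

```text
[0.38055363 0.14063286 0.19825293] 105.72573381220128 [ 1.33821022e-03 -9.71093029e-04 -9.99998633e-01] [ 0.3550315   0.08256042 -0.48103403  1.00628469 -0.00137572  0.08056437] [-0.47130929 -0.40557091  0.47281225]
```

View pics/w1.png

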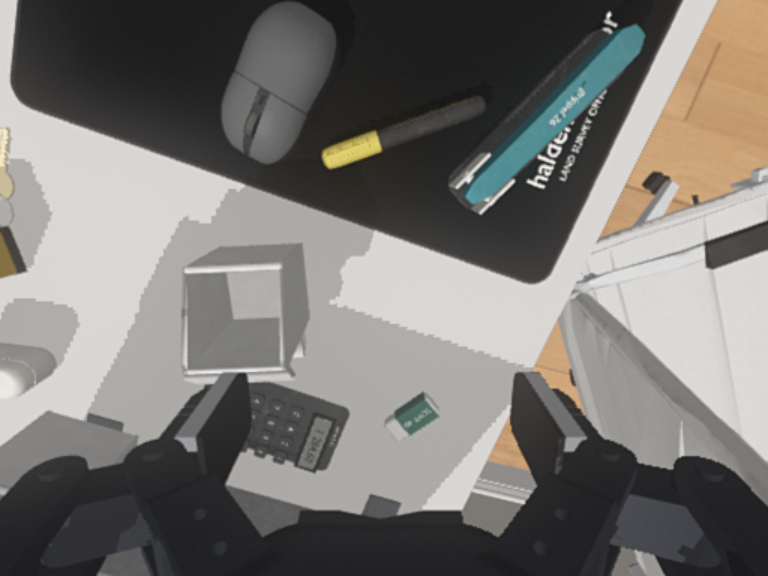

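```bash
python3 - <<'E'
from h import *
np.set_printoptions(precision=4,suppress=True)
P={k:onz("wrist",u/1.5,v/1.5,z)[:2] for k,(u,v,z) in dict(RL=(296,373,.09),RR=(181,375,.09),FL=(284,266,.066),FR=(184,270,.066),FLb=(303,243,.066)).items()}
print(P)
r=(P['RL']+P['RR'])/2;f=(P['FL']+P['FR'])/2;print(r,f,r-f,np.linalg.norm(P['RL']-P['RR']),np.linalg.norm(P['FL']-P['FR']))
for a,b in (('RL','RR'),('FL','FR')):
    d=P[a]-P[b];print(np.degrees(np.arctan2(d[1],d[0])))
E
```

```text
{'RL': array([0.4396, 0.1087]), 'RR': array([0.4594, 0.0434]), 'FL': array([0.3849, 0.0847]), 'FR': array([0.4038, 0.0269]), 'FLb': array([0.3681, 0.0926])}
[0.4495 0.0761] [0.3943 0.0558] [0.0552 0.0203] 0.06816766596994553 0.06072113745933055
106.83455496313341
108.09928554076652
```

Emit:
{"fn": "jog_arm", "kwargs": {"increments": [[14, -27, -10, 1.3, 1], [14, -27, -10, 0, 1], [14, -26, -10, 0, 1], [0, 0, -5, 0, 1], [0, 0, 0, 0, 1]]}}

```text
clock: 1.7
ee_pos: [0.4223, 0.0644, 0.1636]
tool_rot: [[0.001, -0.298, 0.955], [0.004, 0.955, 0.298], [-1.0, 0.004, 0.002]]
force: [-0.2, 0.2, -0.1]
width: 0.0852
```

```bash
python3 - <<'E'
from h import *
import cv2
s=get_state();print(s['ee_pos'],np.degrees(np.arctan2(s['tool_rot'][1,1],s['tool_rot'][0,1])),s['tool_rot'][:,0],s['joints'],s['force'])
cv2.imwrite("pics/w2.png",cv2.resize(grab_frame("wrist")[:,:,::-1],(768,576)))
cv2.imwrite("pics/s2.png",cv2.resize(grab_frame("scene")[110:310,150:350,::-1],(600,600),interpolation=cv2.INTER_CUBIC))
cv2.imwrite("pics/d2.png",cv2.resize(grab_frame("side")[90:290,180:330,::-1],(450,600),interpolation=cv2.INTER_CUBIC))
E
```

```text
[0.42226798 0.06442706 0.16361525] 107.32473354461719 [ 0.00125152  0.00425159 -0.99999018] [ 0.14849468  0.14617207 -0.50429609  0.91846138  0.00401965 -0.15387067] [-0.22438535  0.22771269 -0.08534464]
```

View pics/w2.png

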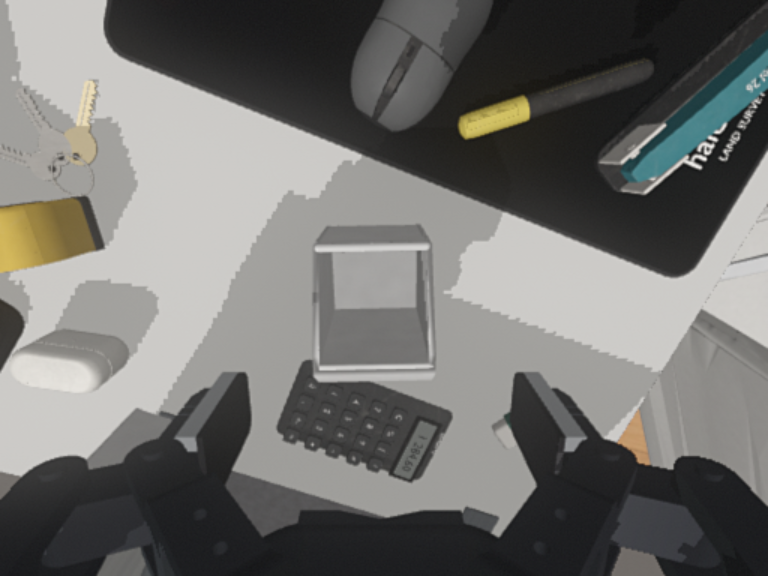

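View pics/s2.png

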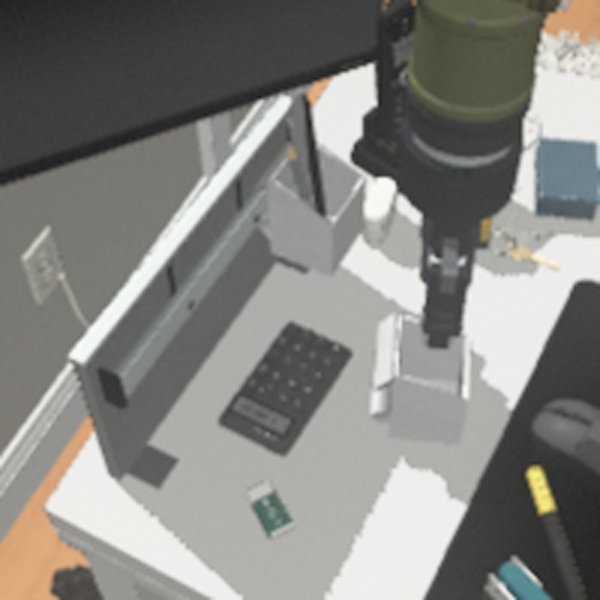

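View pics/d2.png

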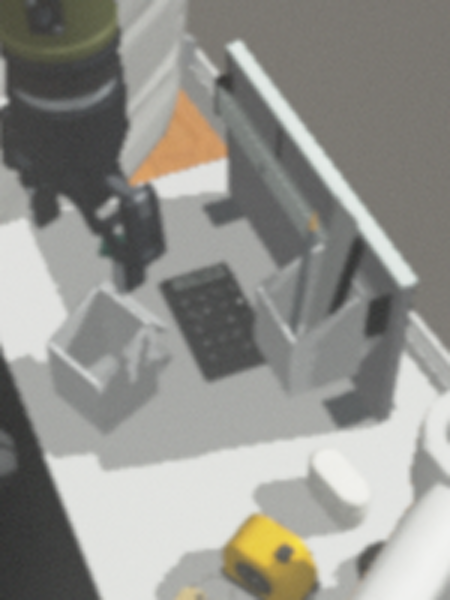

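```bash
python3 - <<'E'
from h import *
np.set_printoptions(precision=4,suppress=True)
P={k:onz("wrist",u/1.5,v/1.5,z)[:2] for k,(u,v,z) in dict(RL=(437,370,.09),RR=(314,373,.09),FL=(430,246,.066),FR=(317,247,.066)).items()}
print(P)
r=(P['RL']+P['RR'])/2;f=(P['FL']+P['FR'])/2;print(r,f,r-f,(r+f)/2,np.linalg.norm(P['RL']-P['RR']),np.linalg.norm(P['FL']-P['FR']))
for a,b in (('RL','RR'),('FL','FR')):
    d=P[a]-P[b];print(np.degrees(np.arctan2(d[1],d[0])))
s=get_state();R=s['tool_rot']
print("tool axes z",R[:,2], "offset in tool y,z:",R[:2,1]@((r+f)/2-s['ee_pos'][:2]),R[:2,2]@((r+f)/2-s['ee_pos'][:2]))
E
```

```text
{'RL': array([0.4421, 0.1028]), 'RR': array([0.4622, 0.0438]), 'FL': array([0.3867, 0.0824]), 'FR': array([0.4048, 0.0267])}
[0.4522 0.0733] [0.3958 0.0546] [0.0564 0.0187] [0.424  0.0639] 0.06234997736058461 0.05857568590941004
108.8734516530365
107.91685151868785
tool axes z [0.9541 0.2996 0.0044] offset in tool y,z: -0.0012204266422622448 0.0008211618313985706
```

Emit:
{"fn": "jog_arm", "kwargs": {"increments": [[1, -1, -22, 1, 1], [0, 0, -22, 0, 1], [0, 0, -22, 0, 1], [0, 0, -16, 0, 1], [0, 0, 0, 0, 1]]}}

```text
clock: 2.35
ee_pos: [0.425, 0.0697, 0.0839]
tool_rot: [[0.011, -0.325, 0.945], [0.007, 0.946, 0.325], [-1.0, 0.003, 0.013]]
force: [0.0, -0.2, 1.3]
width: 0.0855
```

```bash
python3 - <<'E'
from h import *
import cv2
s=get_state();print(s['ee_pos'],np.degrees(np.arctan2(s['tool_rot'][1,1],s['tool_rot'][0,1])),s['tool_rot'][:,0],s['joints'],s['force'])
cv2.imwrite("pics/w3.png",cv2.resize(grab_frame("wrist")[:,:,::-1],(768,576)))
E
```

```text
[0.4249568  0.06970695 0.08388411] 108.99538119743073 [ 0.01110244  0.00687745 -0.99991471] [ 0.1589689   0.23220787 -0.63842015  0.68811671  0.00503323 -0.17251432] [ 0.03684271 -0.16794365  1.25462712]
```

View pics/w3.png

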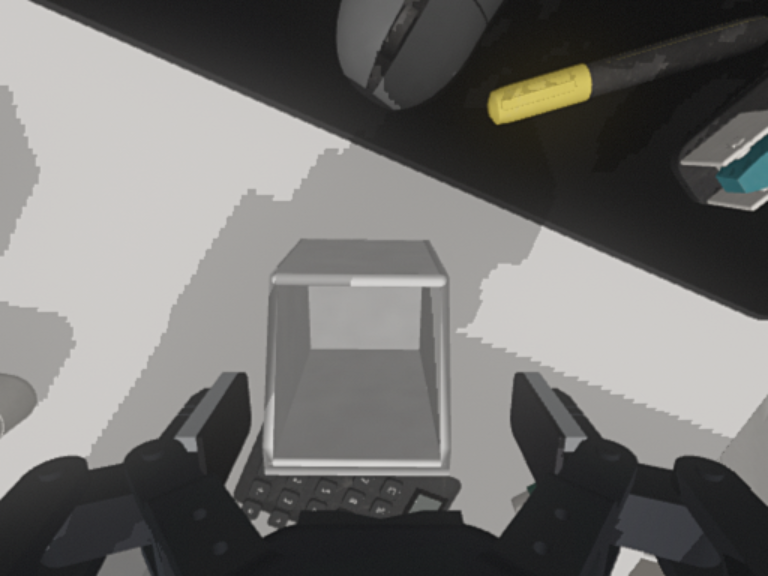

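Emit:
{"fn": "jog_arm", "kwargs": {"increments": [[0, -3, 0, 0, 1], [0, -3, 0, 0, 1], [0, 0, -4, 0, 1], [0, 0, -4, 0, 1], [0, 0, 0, 0, 1]]}}

```text
clock: 2.9
ee_pos: [0.4286, 0.0647, 0.0801]
tool_rot: [[0.02, -0.327, 0.945], [0.008, 0.945, 0.327], [-1.0, 0.002, 0.022]]
force: [-0.3, -0.2, 0.6]
width: 0.0854
```

Emit:
{"fn": "jog_arm", "kwargs": {"increments": [[0, 0, 0, 0, 1], [0, 0, 0, 0, 1], [0, 0, 0, 0, 1]]}}

```text
clock: 3.2
ee_pos: [0.4287, 0.0646, 0.0802]
tool_rot: [[0.02, -0.327, 0.945], [0.009, 0.945, 0.327], [-1.0, 0.002, 0.022]]
force: [-0.1, -0.4, 0.2]
width: 0.0854
```

Emit:
{"fn": "jog_arm", "kwargs": {"increments": [[-4, 0, 0, 0, 1], [0, 0, 0, 0, 1]]}}

```text
clock: 3.4
ee_pos: [0.4243, 0.0646, 0.0801]
tool_rot: [[0.019, -0.327, 0.945], [0.008, 0.945, 0.326], [-1.0, 0.002, 0.021]]
force: [0.2, -0.6, -0.1]
width: 0.0849
```

```bash
python3 - <<'E'
from h import *
s=get_state();print(s['ee_pos'],s['tool_rot'][:,0],s['joints'],s['force'],s['effort'])
E
```

```text
[0.4242692  0.0645589  0.08011296] [ 0.01948285  0.00846142 -0.99977439] [ 0.14702986  0.22958364 -0.65527858  0.66542012  0.00551591 -0.185564  ] [ 0.2300449  -0.64655783 -0.06668103] [ 3.73968389e-03 -3.32573390e+01  2.00093937e+01 -2.83356104e-01
  2.48882105e-02  4.77260110e-03]
```

Emit:
{"fn": "jog_arm", "kwargs": {"increments": [[0, 0, -10, 0, 1], [0, 0, 0, 0, 1]]}}

```text
clock: 3.6
ee_pos: [0.4242, 0.0646, 0.0695]
tool_rot: [[0.02, -0.327, 0.945], [0.009, 0.945, 0.327], [-1.0, 0.002, 0.022]]
force: [0.4, 0.8, 0.1]
width: 0.0856
```

```bash
python3 - <<'E'
from h import *
s=get_state();print(s['ee_pos'],s['tool_rot'][:,0],s['joints'],s['force'],s['effort'])
E
```

```text
[0.42422759 0.06461528 0.06954284] [ 0.02006702  0.00855797 -0.99976201] [ 0.14716901  0.24361622 -0.67156698  0.63450622  0.00552289 -0.18558576] [0.390314  0.7798715 0.0678784] [-1.24820290e-03 -3.34406590e+01  1.97781569e+01 -5.69806360e-01
  2.08113436e-02  1.52782941e-04]
```

Emit:
{"fn": "jog_arm", "kwargs": {"increments": [[0, 0, 0, 0, 0.8], [0, 0, 0, 0, 0.6], [0, 0, 0, 0, 0.4], [0, 0, 0, 0, 0.2], [0, 0, 0, 0, 0.2]]}}

```text
clock: 4.1
ee_pos: [0.4242, 0.0639, 0.0696]
tool_rot: [[0.02, -0.326, 0.945], [0.007, 0.945, 0.326], [-1.0, -0.0, 0.021]]
force: [-1.1, -1.0, -0.2]
width: 0.0609
```

```bash
python3 - <<'E'
from h import *
import cv2
s=get_state();print(s['clock'],s['ee_pos'],s['tool_rot'][:,0],s['force'],s['ft_torque'])
cv2.imwrite("pics/w4.png",cv2.resize(grab_frame("wrist")[:,:,::-1],(768,576)))
cv2.imwrite("pics/s4.png",cv2.resize(grab_frame("scene")[150:290,230:350,::-1],(514,600),interpolation=cv2.INTER_CUBIC))
E
```

```text
4.1 [0.42419479 0.06386629 0.06957226] [ 0.01968878  0.00667894 -0.99978385] [-1.13019264 -1.04400049 -0.2216971 ] [ 0.01068572  0.12236567 -0.00694474]
```

View pics/w4.png

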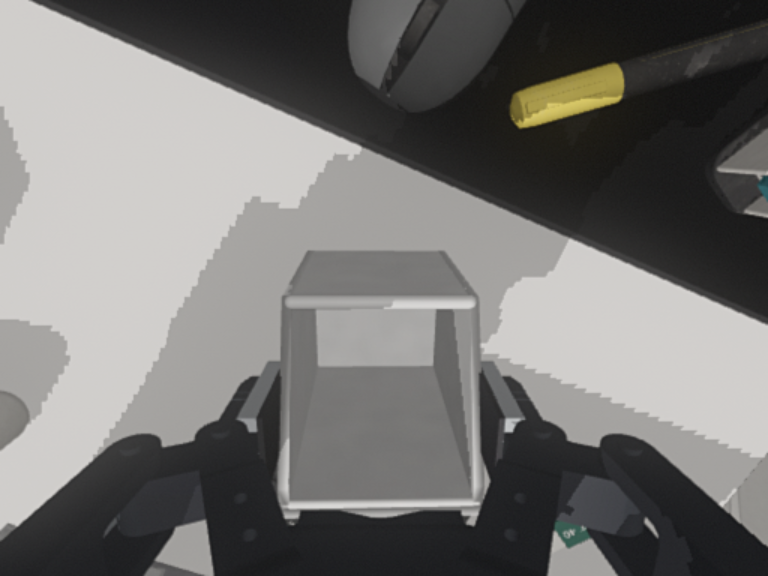

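View pics/s4.png

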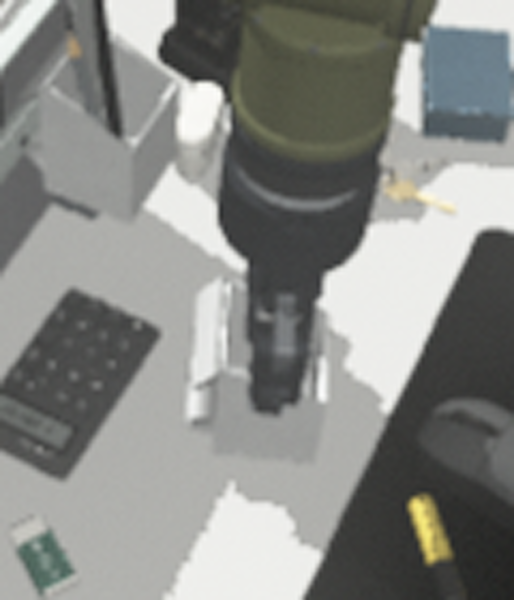

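Emit:
{"fn": "jog_arm", "kwargs": {"increments": [[0, 0, 15, 0, 0.2], [0, 0, 0, 0, 0.2]]}}

```text
clock: 4.4
ee_pos: [0.4234, 0.0639, 0.0839]
tool_rot: [[0.018, -0.326, 0.945], [0.007, 0.945, 0.326], [-1.0, 0.0, 0.019]]
force: [0.7, 0.0, -3.0]
width: 0.0608
```

```bash
python3 - <<'E'
from h import *
s=get_state();print(s['ee_pos'],s['tool_rot'][:,0],s['force'],s['ft_torque'])
import cv2
a=cv2.imread("pics/scene0.png")[135:285,165:265]; cv2.imwrite("pics/bz1.png",cv2.resize(a,(400,600),interpolation=cv2.INTER_CUBIC))
a=cv2.imread("pics/side0.png")[95:235,240:330]; cv2.imwrite("pics/bz2.png",cv2.resize(a,(386,600),interpolation=cv2.INTER_CUBIC))
E
```

```text
[0.42336695 0.06385012 0.08392444] [ 0.01760683  0.0065732  -0.99982338] [ 0.66938674  0.00931119 -3.02799551] [ 0.01640104 -0.07616044 -0.04247572]
```

View pics/bz1.png

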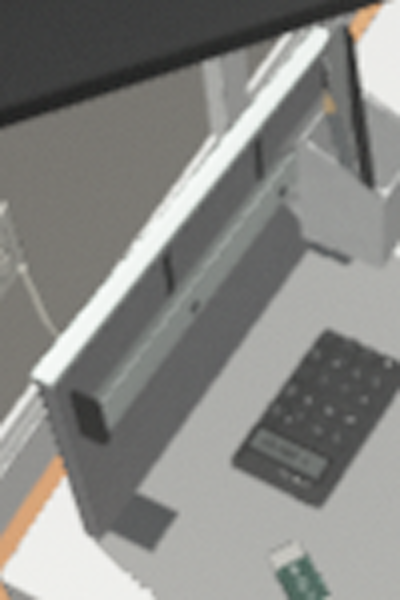

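View pics/bz2.png

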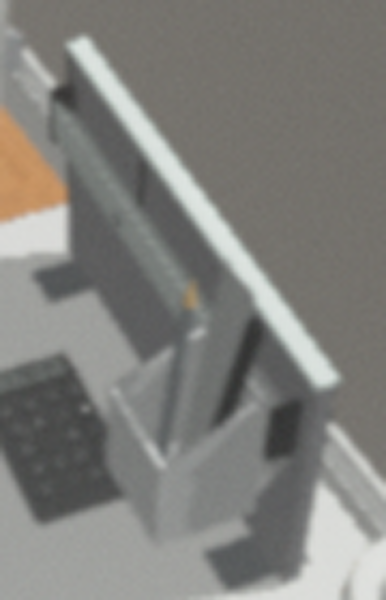

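```bash
cat > b.py <<'E'
from h import *
np.set_printoptions(precision=4,suppress=True)
S=lambda x,y:("scene",165+x/4,135+y/4)
D=lambda x,y:("side",240+x/4.286,95+y/4.286)
E
python3 - <<'E'
from b import *
print("scene top",onz(*S(52,387),.175),onz(*S(330,35),.175));print("side top",onz(*D(68,48),.175),onz(*D(322,390),.175))
print("bottom L",onz(*S(95,537),0),"bottom R",onz(*D(292,580),0))
print("shadow etc", onz(*S(305,245),0), onz(*D(70,260),0))
for a,b in (((52,387),(68,48)),((328,35),(322,390))): print(tri([S(*a),D(*b)]))
E
```

```text
scene top [0.6172 0.2303 0.175 ] [ 0.6011 -0.0665  0.175 ]
side top [0.6192 0.2194 0.175 ] [ 0.6032 -0.0761  0.175 ]
bottom L [0.6254 0.2253 0.    ] bottom R [ 0.6116 -0.0707  0.    ]
shadow etc [ 0.6093 -0.0335  0.    ] [0.6206 0.2177 0.    ]
(array([0.622 , 0.2266, 0.1683]), [np.float64(0.0011382664152401595), np.float64(0.0011382664152397037)])
(array([ 0.6059, -0.0723,  0.1691]), [np.float64(0.0006800663207389987), np.float64(0.0006800663207391009)])
```

Emit:
{"fn": "jog_arm", "kwargs": {"increments": [[0, 0, 38, 0, 0.2], [0, 0, 38, 0, 0.2], [0, 0, 38, 0, 0.2], [0, 0, 38, 0, 0.2], [0, 0, 0, 0, 0.2]]}}

```text
clock: 4.9
ee_pos: [0.4184, 0.0634, 0.2357]
tool_rot: [[0.007, -0.327, 0.945], [0.005, 0.945, 0.327], [-1.0, 0.003, 0.008]]
force: [1.1, 1.3, -3.0]
width: 0.0607
```

```bash
cat > st.py <<'E'
from h import *
np.set_printoptions(precision=4,suppress=True)
O=np.array([.612,.0767]);th=-.0536;bx=np.array([np.cos(th),np.sin(th)]);by=np.array([-np.sin(th),np.cos(th)])
def st():
    s=get_state();p=s['ee_pos'];R=s['tool_rot'];q=p[:2]-O
    print("t%.2f"%s['clock'],"TCP",p,"board d %.1f y %.1f z %.1f"%(-q@bx*1e3,q@by*1e3,p[2]*1e3),"yaw %.2f"%(np.degrees(np.arctan2(R[1,1],R[0,1]))),"tilt(bx,by) %.2f %.2f deg"%tuple(np.degrees([R[:2,0]@bx,R[:2,0]@by])),"F",s['force'],"Fb %.1f %.1f"%(s['force'][:2]@bx,s['force'][:2]@by),"M",s['ft_torque'],"w %.4f"%s['width'])
    return s
if __name__=="__main__":
    s=st();print(s['joints'])
E
python3 st.py
```

```text
t4.90 TCP [0.4184 0.0634 0.2357] board d 192.6 y -23.6 z 235.7 yaw 109.07 tilt(bx,by) 0.39 0.33 deg F [ 1.1142  1.3288 -3.0096] Fb 1.0 1.4 M [-0.0035 -0.093  -0.0343] w 0.0607
[ 0.1472  0.0835 -0.3776  1.1019  0.0043 -0.1856]
```

Emit:
{"fn": "jog_arm", "kwargs": {"increments": [[30, 15, 0, -5.5, 0.2], [30, 15, 0, -5.5, 0.2], [30, 15, 0, -5.5, 0.2], [30, 15, 0, -5.5, 0.2], [0, 0, 0, 0, 0.2]]}}

```text
clock: 5.4
ee_pos: [0.5385, 0.1248, 0.2272]
tool_rot: [[-0.0, 0.068, 0.998], [0.002, 0.998, -0.068], [-1.0, 0.002, -0.0]]
force: [-0.0, 0.5, -2.9]
width: 0.0606
```

```bash
python3 - <<'E'
from st import *
import cv2
s=st();print(s['joints'])
cv2.imwrite("pics/s5.png",cv2.resize(grab_frame("scene")[60:300,120:350,::-1],(575,600),interpolation=cv2.INTER_CUBIC))
cv2.imwrite("pics/d5.png",cv2.resize(grab_frame("side")[20:240,160:360,::-1],(545,600),interpolation=cv2.INTER_CUBIC))
E
```

```text
t5.40 TCP [0.5385 0.1248 0.2272] board d 76.0 y 44.1 z 227.2 yaw 86.09 tilt(bx,by) -0.03 0.12 deg F [-0.0027  0.5483 -2.9151] Fb -0.0 0.5 M [ 0.062   0.0303 -0.0011] w 0.0606
[ 0.2265  0.314  -0.1011  1.1556  0.0021  0.2948]
```

View pics/s5.png

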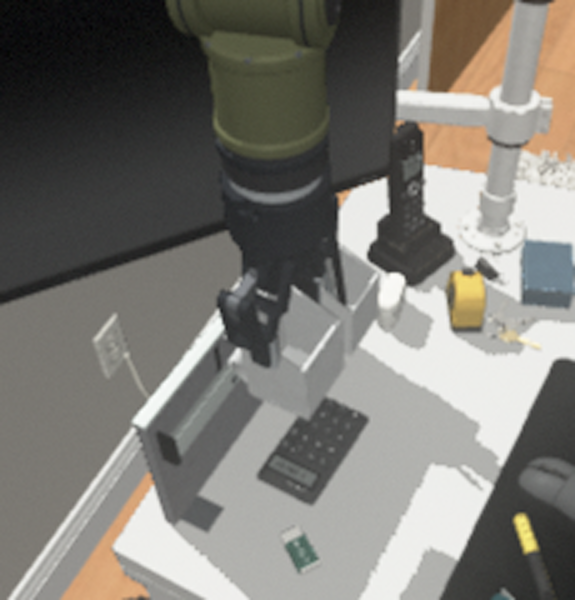

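View pics/d5.png

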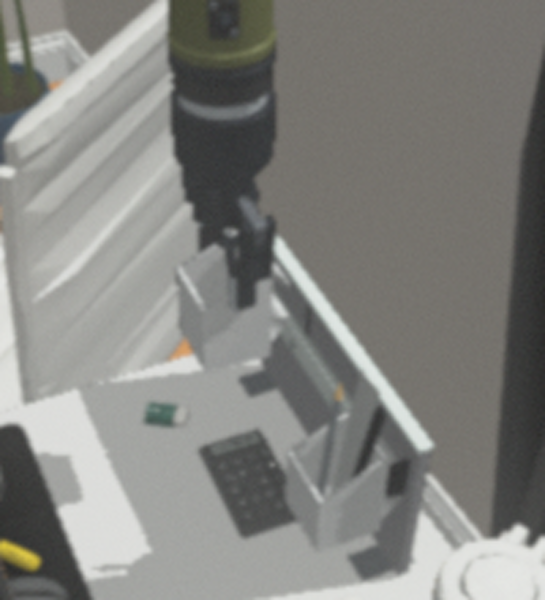

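Emit:
{"fn": "jog_arm", "kwargs": {"increments": [[0, 0, 10, 0.8, 0.2], [0, 0, 0, 0, 0.2], [30, -2, 0, 0, 0.2], [0, 0, 0, 0, 0.2]]}}

```text
clock: 5.9
ee_pos: [0.5594, 0.1191, 0.2362]
tool_rot: [[-0.012, 0.051, 0.999], [-0.002, 0.999, -0.051], [-1.0, -0.002, -0.012]]
force: [-0.2, -0.1, -2.6]
width: 0.0607
```

```bash
python3 st.py
```

```text
t5.90 TCP [0.5594 0.1191 0.2362] board d 54.8 y 39.5 z 236.2 yaw 87.10 tilt(bx,by) -0.71 -0.13 deg F [-0.2268 -0.0675 -2.6229] Fb -0.2 -0.1 M [0.0521 0.0785 0.0452] w 0.0607
[ 0.2091  0.3525 -0.0201  1.2107  0.0011  0.2598]
```

Emit:
{"fn": "jog_arm", "kwargs": {"increments": [[8, -0.4, 0, 0, 0.2], [8, -0.4, 0, 0, 0.2], [1.5, 0, 0, 0, 0.2], [1.5, 0, 0, 0, 0.2], [1.5, 0, 0, 0, 0.2]]}}

```text
clock: 6.4
ee_pos: [0.5795, 0.1171, 0.2372]
tool_rot: [[-0.013, 0.051, 0.999], [-0.002, 0.999, -0.051], [-1.0, -0.002, -0.012]]
force: [-0.4, -0.9, -2.7]
width: 0.0609
```

```bash
python3 st.py
```

```text
t6.40 TCP [0.5795 0.1171 0.2372] board d 34.6 y 38.6 z 237.2 yaw 87.07 tilt(bx,by) -0.71 -0.13 deg F [-0.4498 -0.8845 -2.7075] Fb -0.4 -0.9 M [0.0205 0.0516 0.0099] w 0.0609
[0.1989 0.386  0.0339 1.2313 0.0009 0.2501]
```

Emit:
{"fn": "jog_arm", "kwargs": {"increments": [[1.5, 0, 0, 0, 0.2], [1.5, 0, 0, 0, 0.2], [1.5, 0, 0, 0, 0.2]]}}

```text
clock: 6.7
ee_pos: [0.5838, 0.1172, 0.2373]
tool_rot: [[-0.013, 0.051, 0.999], [-0.002, 0.999, -0.051], [-1.0, -0.002, -0.013]]
force: [0.4, 0.2, -2.7]
width: 0.0608
```

```bash
python3 st.py
```

```text
t6.70 TCP [0.5838 0.1172 0.2373] board d 30.3 y 38.9 z 237.3 yaw 87.09 tilt(bx,by) -0.74 -0.13 deg F [ 0.4113  0.2189 -2.7309] Fb 0.4 0.2 M [ 0.0349 -0.0084  0.0254] w 0.0608
[0.1976 0.3938 0.0462 1.2363 0.001  0.2484]
```

Emit:
{"fn": "jog_arm", "kwargs": {"increments": [[1.5, 0, 0, 0, 0.2], [1.5, 0, 0, 0, 0.2]]}}

```text
clock: 6.9
ee_pos: [0.5869, 0.1173, 0.2373]
tool_rot: [[-0.013, 0.051, 0.999], [-0.002, 0.999, -0.051], [-1.0, -0.002, -0.013]]
force: [-1.2, -0.7, -3.5]
width: 0.0605
```

Emit:
{"fn": "jog_arm", "kwargs": {"increments": [[1.5, 0, 0, 0, 0.2], [1.5, 0, 0, 0, 0.2]]}}

```text
clock: 7.1
ee_pos: [0.5892, 0.1173, 0.2372]
tool_rot: [[-0.015, 0.051, 0.999], [-0.002, 0.999, -0.051], [-1.0, -0.002, -0.015]]
force: [-3.3, 0.6, -0.1]
width: 0.0605
```

Emit:
{"fn": "jog_arm", "kwargs": {"increments": [[1.5, 0, 0, 0, 0.2], [1.5, 0, 0, 0, 0.2]]}}

```text
clock: 7.3
ee_pos: [0.5897, 0.1173, 0.2371]
tool_rot: [[-0.021, 0.05, 0.999], [-0.001, 0.999, -0.05], [-1.0, -0.002, -0.02]]
force: [-4.2, -0.6, 0.7]
width: 0.0611
```

Emit:
{"fn": "jog_arm", "kwargs": {"increments": [[1.5, 0, 0, 0, 0.2], [1.5, 0, 0, 0, 0.2]]}}

```text
clock: 7.5
ee_pos: [0.5901, 0.1173, 0.2371]
tool_rot: [[-0.026, 0.05, 0.998], [-0.001, 0.999, -0.05], [-1.0, -0.003, -0.026]]
force: [-4.7, -0.5, 0.7]
width: 0.0606
```

```bash
python3 st.py
```

```text
t7.50 TCP [0.5901 0.1173 0.2371] board d 24.0 y 39.3 z 237.1 yaw 87.12 tilt(bx,by) -1.48 -0.15 deg F [-4.6521 -0.4961  0.7268] Fb -4.6 -0.7 M [ 0.0528  1.3889 -0.115 ] w 0.0606
[0.1942 0.4145 0.0782 1.2602 0.0038 0.2445]
```

Emit:
{"fn": "jog_arm", "kwargs": {"increments": [[3, 0, 0, 0, 0.2], [3, 0, 0, 0, 0.2], [3, 0, 0, 0, 0.2], [3, 0, 0, 0, 0.2]]}}

```text
clock: 7.9
ee_pos: [0.5917, 0.1172, 0.2374]
tool_rot: [[-0.047, 0.05, 0.998], [-0.001, 0.999, -0.05], [-0.999, -0.003, -0.047]]
force: [-7.8, 0.2, 2.7]
width: 0.0606
```

```bash
python3 st.py
```

```text
t7.90 TCP [0.5917 0.1172 0.2374] board d 22.4 y 39.4 z 237.4 yaw 87.15 tilt(bx,by) -2.66 -0.18 deg F [-7.7957  0.2179  2.6797] Fb -7.8 -0.2 M [-0.039   2.1209 -0.0395] w 0.0606
[0.1914 0.4329 0.1079 1.2917 0.0082 0.2411]
```

Emit:
{"fn": "jog_arm", "kwargs": {"increments": [[-4, 0, 0, 0, 0.2], [0, 12, 0, 0, 0.2], [0, 12, 0, 0, 0.2], [0, 12, 0, 0, 0.2], [0, 0, 0, 0, 0.2]]}}

```text
clock: 8.4
ee_pos: [0.5914, 0.1571, 0.2375]
tool_rot: [[-0.039, 0.05, 0.998], [0.001, 0.999, -0.05], [-0.999, -0.001, -0.039]]
force: [-0.8, -0.3, -2.7]
width: 0.0607
```

```bash
python3 st.py
```

```text
t8.40 TCP [0.5914 0.1571 0.2375] board d 24.9 y 79.2 z 237.5 yaw 87.15 tilt(bx,by) -2.23 -0.09 deg F [-0.7896 -0.3396 -2.6996] Fb -0.8 -0.4 M [-0.0006 -0.0419 -0.0298] w 0.0607
[0.2544 0.4421 0.1233 1.2896 0.0103 0.3041]
```

Emit:
{"fn": "jog_arm", "kwargs": {"increments": [[1.5, 0, 0, 0, 0.2], [2, 0, 0, 0, 0.2], [3, 0, 0, 0, 0.2], [4, 0, 0, 0, 0.2], [4, 0, 0, 0, 0.2]]}}

```text
clock: 8.9
ee_pos: [0.5953, 0.1578, 0.2376]
tool_rot: [[-0.061, 0.049, 0.997], [0.001, 0.999, -0.049], [-0.998, -0.002, -0.061]]
force: [-9.0, 0.5, 2.6]
width: 0.0606
```

Emit:
{"fn": "jog_arm", "kwargs": {"increments": [[4, 0, 0, 0, 0.2], [4, 0, 0, 0, 0.2], [4, 0, 0, 0, 0.2], [4, 0, 0, 0, 0.2], [4, 0, 0, 0, 0.2]]}}

```text
clock: 9.4
ee_pos: [0.5977, 0.1576, 0.2384]
tool_rot: [[-0.099, 0.05, 0.994], [0.006, 0.999, -0.049], [-0.995, 0.001, -0.099]]
force: [-7.7, 1.6, 2.0]
width: 0.0606
```

```bash
python3 st.py
```

```text
t9.40 TCP [0.5977 0.1576 0.2384] board d 18.7 y 80.0 z 238.4 yaw 87.15 tilt(bx,by) -5.68 0.03 deg F [-7.6857  1.5901  2.0316] Fb -7.8 1.2 M [ 0.2031  2.1334 -0.1112] w 0.0606
[0.2431 0.4987 0.2155 1.3823 0.0295 0.2913]
```

Emit:
{"fn": "jog_arm", "kwargs": {"increments": [[4, 0, 0, 0, 0.2], [4, 0, 0, 0, 0.2], [4, 0, 0, 0, 0.2], [4, 0, 0, 0, 0.2], [4, 0, 0, 0, 0.2]]}}

```text
clock: 9.9
ee_pos: [0.6002, 0.1573, 0.2391]
tool_rot: [[-0.137, 0.051, 0.989], [0.01, 0.999, -0.05], [-0.991, 0.003, -0.137]]
force: [-8.6, 0.9, 2.0]
width: 0.0609
```

Emit:
{"fn": "jog_arm", "kwargs": {"increments": [[4, 0, 0, 0, 0.2], [4, 0, 0, 0, 0.2], [4, 0, 0, 0, 0.2], [4, 0, 0, 0, 0.2], [4, 0, 0, 0, 0.2]]}}

```text
clock: 10.4
ee_pos: [0.6028, 0.1571, 0.2397]
tool_rot: [[-0.176, 0.052, 0.983], [0.013, 0.999, -0.051], [-0.984, 0.004, -0.176]]
force: [-8.9, 0.8, 1.6]
width: 0.0608
```

```bash
python3 - <<'E'
from st import *
import cv2
s=st();print(s['joints'])
cv2.imwrite("pics/s6.png",cv2.resize(grab_frame("scene")[60:300,120:350,::-1],(575,600),interpolation=cv2.INTER_CUBIC))
cv2.imwrite("pics/d6.png",cv2.resize(grab_frame("side")[0:220,160:400,::-1],(654,600),interpolation=cv2.INTER_CUBIC))
E
```

```text
t10.40 TCP [0.6028 0.1571 0.2397] board d 13.5 y 79.8 z 239.7 yaw 87.01 tilt(bx,by) -10.11 0.22 deg F [-8.8759  0.7702  1.5687] Fb -8.9 0.3 M [ 0.2086  2.0484 -0.0424] w 0.0608
[0.2287 0.5696 0.3307 1.5012 0.0529 0.2761]
```

View pics/s6.png

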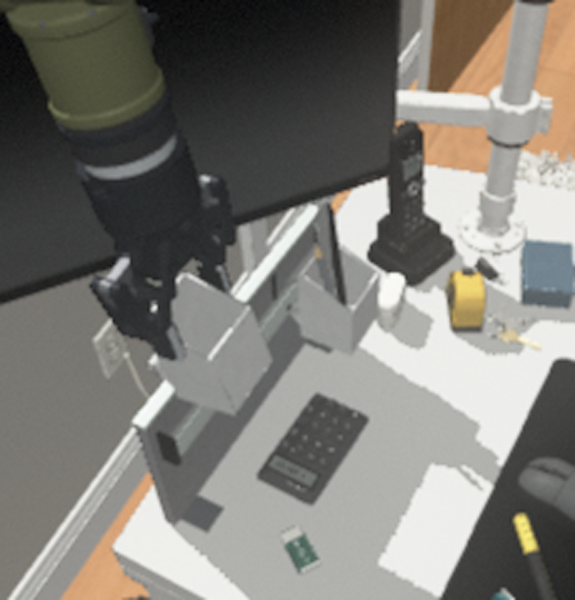

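View pics/d6.png

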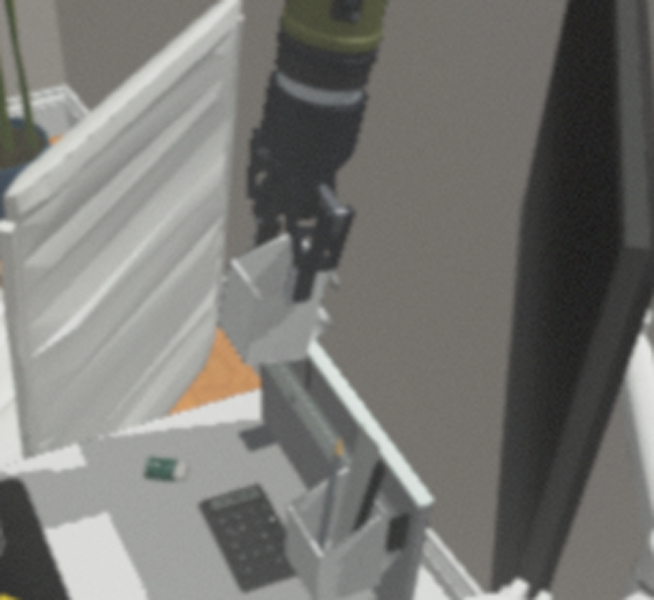

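Emit:
{"fn": "jog_arm", "kwargs": {"increments": [[4, 0, 0, 0, 0.2], [4, 0, 0, 0, 0.2], [4, 0, 0, 0, 0.2], [4, 0, 0, 0, 0.2], [4, 0, 0, 0, 0.2]]}}

```text
clock: 11.0
ee_pos: [0.6055, 0.1569, 0.2401]
tool_rot: [[-0.215, 0.054, 0.975], [0.017, 0.999, -0.051], [-0.976, 0.005, -0.216]]
force: [-8.6, 0.1, 0.0]
width: 0.0608
```

Emit:
{"fn": "jog_arm", "kwargs": {"increments": [[4, 0, 0, 0, 0.2], [4, 0, 0, 0, 0.2], [4, 0, 0, 0, 0.2], [4, 0, 0, 0, 0.2], [4, 0, 0, 0, 0.2]]}}

```text
clock: 11.5
ee_pos: [0.6082, 0.1568, 0.2405]
tool_rot: [[-0.256, 0.055, 0.965], [0.02, 0.998, -0.052], [-0.966, 0.006, -0.257]]
force: [-8.3, 1.6, -0.8]
width: 0.0605
```

Emit:
{"fn": "jog_arm", "kwargs": {"increments": [[4, 0, 0, 0, 0.2], [4, 0, 0, 0, 0.2], [4, 0, 0, 0, 0.2], [4, 0, 0, 0, 0.2], [4, 0, 0, 0, 0.2]]}}

```text
clock: 12.0
ee_pos: [0.6112, 0.1566, 0.2409]
tool_rot: [[-0.297, 0.057, 0.953], [0.022, 0.998, -0.053], [-0.955, 0.006, -0.298]]
force: [-8.7, 0.2, -0.7]
width: 0.0608
```

Emit:
{"fn": "jog_arm", "kwargs": {"increments": [[4, 0, 0, 0, 0.2], [4, 0, 0, 0, 0.2], [4, 0, 0, 0, 0.2], [4, 0, 0, 0, 0.2], [4, 0, 0, 0, 0.2]]}}

```text
clock: 12.5
ee_pos: [0.6142, 0.1565, 0.2411]
tool_rot: [[-0.34, 0.058, 0.939], [0.024, 0.998, -0.053], [-0.94, 0.005, -0.341]]
force: [-9.4, 0.6, -0.7]
width: 0.0607
```

```bash
python3 - <<'E'
from st import *
import cv2
s=st();print(s['joints'])
cv2.imwrite("pics/s7.png",cv2.resize(grab_frame("scene")[60:300,120:350,::-1],(575,600),interpolation=cv2.INTER_CUBIC))
cv2.imwrite("pics/d7.png",cv2.resize(grab_frame("side")[0:220,160:400,::-1],(654,600),interpolation=cv2.INTER_CUBIC))
E
```

```text
t12.50 TCP [0.6142 0.1565 0.2411] board d 2.1 y 79.8 z 241.1 yaw 86.67 tilt(bx,by) -19.51 0.33 deg F [-9.4143  0.6088 -0.717 ] Fb -9.4 0.1 M [0.2432 1.9191 0.0943] w 0.0607
[0.2043 0.7435 0.6144 1.7772 0.0927 0.246 ]
```

View pics/s7.png

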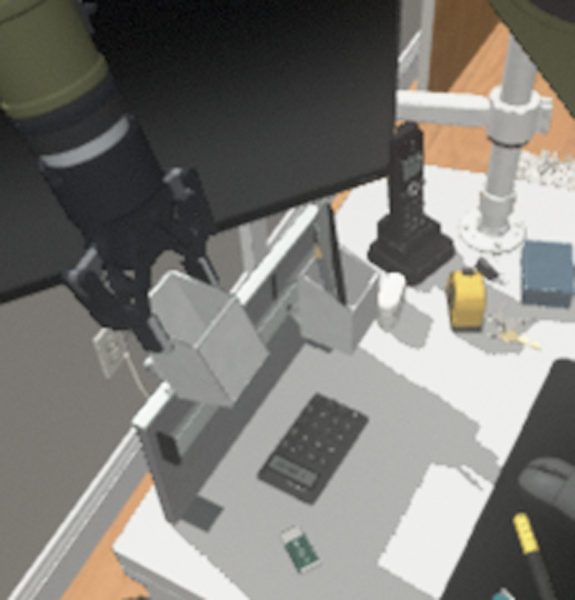

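View pics/d7.png

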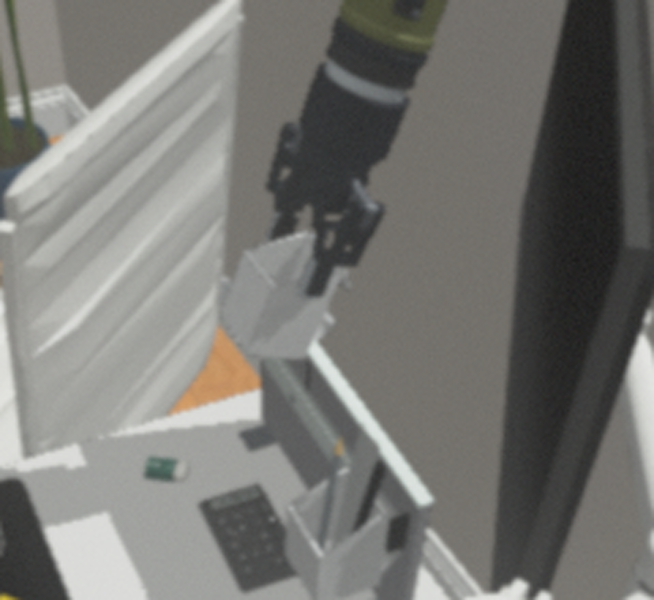

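Emit:
{"fn": "jog_arm", "kwargs": {"increments": [[4, 0, 0, 0, 0.2], [4, 0, 0, 0, 0.2], [4, 0, 0, 0, 0.2], [4, 0, 0, 0, 0.2], [4, 0, 0, 0, 0.2]]}}

```text
clock: 13.1
ee_pos: [0.6178, 0.1564, 0.2412]
tool_rot: [[-0.382, 0.059, 0.922], [0.025, 0.998, -0.053], [-0.924, 0.003, -0.383]]
force: [-10.4, 0.5, -2.1]
width: 0.0609
```

```bash
sed -i 's/O=np.array(\[.612/O=np.array([.616/' st.py; python3 - <<'E'
from st import *
import cv2
s=st()
a=cv2.imread("pics/scene0.png")[160:260,180:250]; cv2.imwrite("pics/c1.png",cv2.resize(a,(560,800)[:2] if 0 else (420,600),interpolation=cv2.INTER_CUBIC))
a=cv2.imread("pics/side0.png")[95:185,245:305]; cv2.imwrite("pics/c2.png",cv2.resize(a,(400,600),interpolation=cv2.INTER_CUBIC))
E
```

```text
t13.10 TCP [0.6178 0.1564 0.2412] board d 2.4 y 79.6 z 241.2 yaw 86.61 tilt(bx,by) -21.92 0.28 deg F [-10.3536   0.5111  -2.0924] Fb -10.4 -0.0 M [0.252  1.9133 0.1106] w 0.0609
```

View pics/c1.png

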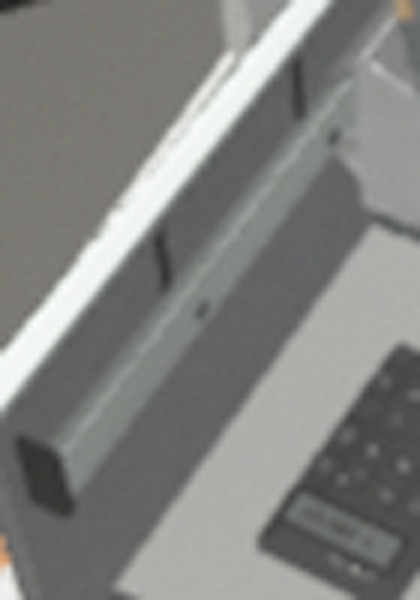

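View pics/c2.png

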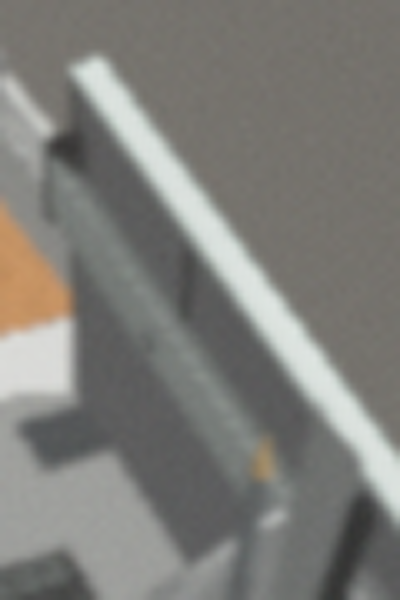

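```bash
python3 - <<'E'
from st import *
S=lambda x,y:("scene",180+x/6,160+y/6)
D=lambda x,y:("side",245+x/6.667,95+y/6.667)
n=np.array([*bx,0])
def hit(q,d):
    o,r=ray(*q);p0=np.array([*(O-bx*d),0]);p=o+r*((p0-o)@n)/(r@n);w=p[:2]-O;return "y %.1f z %.1f"%(w@by*1e3,p[2]*1e3)
for q in [S(5,408),S(150,232),S(335,5)]: print("scene boardtop",hit(q,0))
for q in [S(75,425),S(150,335),S(250,205)]: print("scene cleat edge",hit(q,.0143))
for q in [S(75,485),S(170,370)]: print("scene cleat front low",hit(q,.015))
for q in [S(25,437),S(60,455),S(72,515)]: print("stop",hit(q,.017))
for q in [D(72,72),D(200,245),D(300,380)]: print("side boardtop",hit(q,0))
for q in [D(75,195),D(120,255),D(180,335),D(240,410)]: print("side cleat",hit(q,.0143))
E
```

```text
scene boardtop y 137.2 z 162.6
scene boardtop y 45.1 z 158.8
scene boardtop y -95.1 z 154.5
scene cleat edge y 120.8 z 140.0
scene cleat edge y 72.2 z 135.6
scene cleat edge y -0.0 z 134.4
scene cleat front low y 128.9 z 112.0
scene cleat front low y 65.5 z 105.1
stop y 147.5 z 170.0
stop y 134.1 z 140.5
stop y 136.1 z 103.0
side boardtop y 152.7 z 167.9
side boardtop y 42.1 z 167.5
side boardtop y -34.6 z 167.3
side cleat y 118.5 z 137.6
side cleat y 78.1 z 139.3
side cleat y 27.3 z 141.4
side cleat y -20.0 z 145.6
```

Emit:
{"fn": "jog_arm", "kwargs": {"increments": [[-4, 0, 0, 0, 0.2], [-10, 0.5, 0, 0, 0.2], [-10, 0.5, 0, 0, 0.2], [-10, 0.5, 0, 0, 0.2], [0, 0, 0, 0, 0.2]]}}

```text
clock: 13.6
ee_pos: [0.5876, 0.1561, 0.2386]
tool_rot: [[-0.373, 0.061, 0.926], [0.025, 0.998, -0.055], [-0.927, 0.003, -0.374]]
force: [0.3, 0.7, -2.4]
width: 0.0607
```

```bash
python3 st.py
```

```text
t13.60 TCP [0.5876 0.1561 0.2386] board d 32.6 y 77.8 z 238.6 yaw 86.53 tilt(bx,by) -21.45 0.28 deg F [ 0.2717  0.6564 -2.4255] Fb 0.2 0.7 M [-0.0383 -0.6092  0.044 ] w 0.0607
[0.2079 0.715  0.5381 1.7644 0.1018 0.249 ]
```

Emit:
{"fn": "jog_arm", "kwargs": {"increments": [[-15, 0.8, 0, 0.4, 0.2], [-15, 0.8, 0, 0, 0.2], [0, 0, 0, 0, 0.2], [0, 0, -12, 0, 0.2], [0, 0, 0, 0, 0.2]]}}

```text
clock: 14.1
ee_pos: [0.5632, 0.1565, 0.2249]
tool_rot: [[-0.362, 0.055, 0.931], [0.023, 0.998, -0.05], [-0.932, 0.003, -0.363]]
force: [0.9, -0.2, -3.6]
width: 0.0607
```

```bash
python3 st.py
```

```text
t14.10 TCP [0.5632 0.1565 0.2249] board d 57.0 y 76.8 z 224.9 yaw 86.86 tilt(bx,by) -20.79 0.20 deg F [ 0.8746 -0.2261 -3.574 ] Fb 0.9 -0.2 M [-0.0372 -0.5003  0.0212] w 0.0607
[0.2177 0.655  0.3925 1.6663 0.1008 0.2536]
```

Emit:
{"fn": "jog_arm", "kwargs": {"increments": [[-4, 0, -8, 0, 0.2], [0, 0, -8, 0, 0.2], [0, 0, -8, 0, 0.2], [0, 0, -8, 0, 0.2], [0, 0, 0, 0, 0.2]]}}

```text
clock: 14.6
ee_pos: [0.5622, 0.156, 0.1884]
tool_rot: [[-0.361, 0.056, 0.931], [0.023, 0.998, -0.051], [-0.932, 0.003, -0.362]]
force: [-0.4, 0.6, -3.7]
width: 0.0604
```

```bash
python3 - <<'E'
from st import *
import cv2
s=st();print(s['joints'])
cv2.imwrite("pics/s8.png",cv2.resize(grab_frame("scene")[140:290,150:300,::-1],(600,600),interpolation=cv2.INTER_CUBIC))
cv2.imwrite("pics/d8.png",cv2.resize(grab_frame("side")[60:200,200:340,::-1],(600,600),interpolation=cv2.INTER_CUBIC))
E
```

```text
t14.60 TCP [0.5622 0.156  0.1884] board d 57.9 y 76.3 z 188.4 yaw 86.80 tilt(bx,by) -20.71 0.21 deg F [-0.4028  0.5781 -3.7081] Fb -0.4 0.6 M [-0.0069 -0.556   0.0122] w 0.0604
[0.2175 0.6628 0.3135 1.5781 0.1005 0.2546]
```

View pics/s8.png

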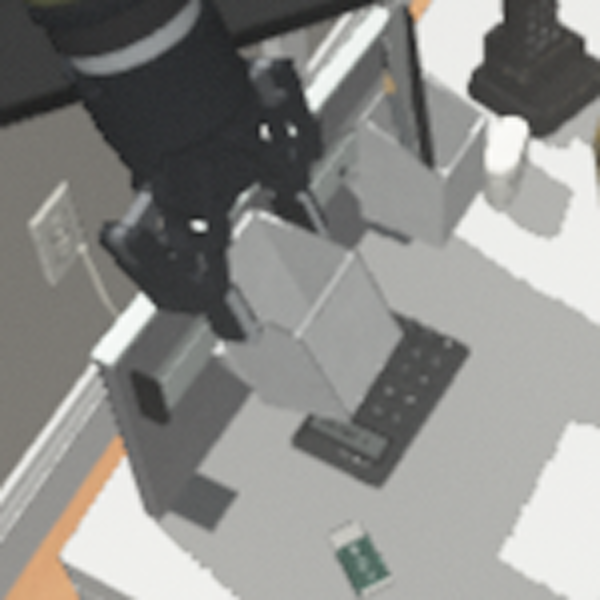

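View pics/d8.png

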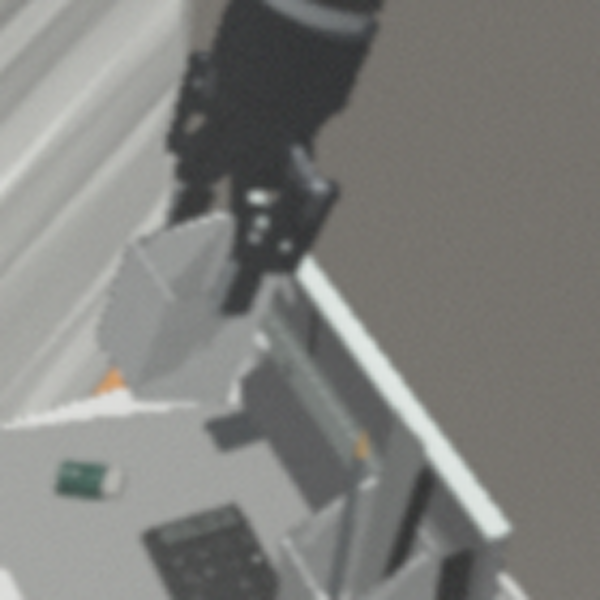

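Emit:
{"fn": "jog_arm", "kwargs": {"increments": [[3, -0.2, 0, 0, 0.2], [3, -0.2, 0, 0, 0.2], [1.5, 0, 0, 0, 0.2], [1.5, 0, 0, 0, 0.2], [0, 0, 0, 0, 0.2]]}}

```text
clock: 15.2
ee_pos: [0.5733, 0.156, 0.1912]
tool_rot: [[-0.357, 0.056, 0.933], [0.024, 0.998, -0.05], [-0.934, 0.004, -0.357]]
force: [-0.8, -1.0, -2.6]
width: 0.0607
```

Emit:
{"fn": "jog_arm", "kwargs": {"increments": [[1.2, 0, 0, 0, 0.2], [1.2, 0, 0, 0, 0.2], [0, 0, 0, 0, 0.2]]}}

```text
clock: 15.5
ee_pos: [0.5755, 0.156, 0.1913]
tool_rot: [[-0.357, 0.056, 0.932], [0.024, 0.998, -0.05], [-0.934, 0.004, -0.358]]
force: [0.0, -0.0, -2.3]
width: 0.0605
```

```bash
python3 st.py
```

```text
t15.50 TCP [0.5755 0.156  0.1913] board d 44.7 y 77.0 z 191.3 yaw 86.81 tilt(bx,by) -20.53 0.28 deg F [ 0.0141 -0.0222 -2.3178] Fb 0.0 -0.0 M [-0.0376 -0.4596 -0.0013] w 0.0605
[0.2132 0.6842 0.3636 1.6035 0.0993 0.2504]
```

Emit:
{"fn": "jog_arm", "kwargs": {"increments": [[0, 0, -6, 0, 0.2], [0, 0, 0, 0, 0.2], [1.2, 0, 0, 0, 0.2], [1.2, 0, 0, 0, 0.2], [0, 0, 0, 0, 0.2]]}}

```text
clock: 16.0
ee_pos: [0.5744, 0.1561, 0.1855]
tool_rot: [[-0.365, 0.056, 0.929], [0.024, 0.998, -0.051], [-0.931, 0.004, -0.365]]
force: [-1.1, -0.4, -2.3]
width: 0.061
```

```bash
python3 st.py
```

```text
t16.00 TCP [0.5744 0.1561 0.1855] board d 45.8 y 77.1 z 185.5 yaw 86.78 tilt(bx,by) -20.93 0.26 deg F [-1.0863 -0.3914 -2.3146] Fb -1.1 -0.4 M [ 0.0246 -0.099  -0.0236] w 0.0610
[0.213  0.6907 0.3578 1.5987 0.1009 0.2501]
```

Emit:
{"fn": "jog_arm", "kwargs": {"increments": [[1.2, 0, 0, 0, 0.2], [1.2, 0, 0, 0, 0.2]]}}

```text
clock: 16.2
ee_pos: [0.575, 0.1561, 0.1857]
tool_rot: [[-0.369, 0.057, 0.928], [0.024, 0.998, -0.051], [-0.929, 0.003, -0.37]]
force: [-5.4, -1.0, -1.2]
width: 0.0608
```

```bash
python3 st.py
```

```text
t16.20 TCP [0.575  0.1561 0.1857] board d 45.2 y 77.1 z 185.7 yaw 86.75 tilt(bx,by) -21.18 0.25 deg F [-5.4207 -0.9784 -1.1517] Fb -5.4 -1.3 M [ 0.0337  0.8038 -0.1059] w 0.0608
[0.2124 0.6955 0.3659 1.6066 0.1016 0.2497]
```

Emit:
{"fn": "jog_arm", "kwargs": {"increments": [[-6.5, 0.3, 0, 0, 0.2], [0, 0, 0, 0, 0.2], [0, 0, -5, 0, 0.2], [0, 0, -5, 0, 0.2], [0, 0, 0, 0, 0.2]]}}

```text
clock: 16.7
ee_pos: [0.5723, 0.1564, 0.1741]
tool_rot: [[-0.36, 0.056, 0.931], [0.024, 0.998, -0.051], [-0.933, 0.004, -0.361]]
force: [-0.2, -0.2, -3.0]
width: 0.0605
```

```bash
sed -i 's/O=np.array(\[.616/O=np.array([.6136/' st.py; python3 st.py
```

```text
t16.70 TCP [0.5723 0.1564 0.1741] board d 45.5 y 77.3 z 174.1 yaw 86.80 tilt(bx,by) -20.66 0.27 deg F [-0.2154 -0.2195 -3.0221] Fb -0.2 -0.2 M [-0.0094 -0.549   0.0345] w 0.0605
[0.2145 0.6867 0.3226 1.5623 0.1003 0.2516]
```

Emit:
{"fn": "jog_arm", "kwargs": {"increments": [[-3, 0, 0, 0, 0.2], [0, 0, -1.5, 0, 0.2], [0, 0, -1.5, 0, 0.2], [0, 0, -1.5, 0, 0.2], [0, 0, 0, 0, 0.2]]}}

```text
clock: 17.2
ee_pos: [0.5695, 0.1563, 0.1689]
tool_rot: [[-0.359, 0.056, 0.932], [0.024, 0.998, -0.051], [-0.933, 0.004, -0.36]]
force: [-0.1, -0.3, -2.6]
width: 0.0608
```

```bash
python3 st.py
```

```text
t17.20 TCP [0.5695 0.1563 0.1689] board d 48.4 y 77.1 z 168.9 yaw 86.80 tilt(bx,by) -20.63 0.27 deg F [-0.1296 -0.3444 -2.6012] Fb -0.1 -0.4 M [-0.0606 -0.5436 -0.0652] w 0.0608
[0.2154 0.683  0.3021 1.5448 0.1004 0.2525]
```

Now down slowly, feeling for the bevel.

Emit:
{"fn": "jog_arm", "kwargs": {"increments": [[0, 0, -1.5, 0, 0.2], [0, 0, -1.5, 0, 0.2]]}}

```text
clock: 17.4
ee_pos: [0.5697, 0.1563, 0.166]
tool_rot: [[-0.359, 0.056, 0.932], [0.024, 0.998, -0.051], [-0.933, 0.004, -0.36]]
force: [-0.3, 0.3, -3.1]
width: 0.0607
```

Emit:
{"fn": "jog_arm", "kwargs": {"increments": [[0, 0, -1.5, 0, 0.2], [0, 0, -1.5, 0, 0.2]]}}

```text
clock: 17.6
ee_pos: [0.5697, 0.1564, 0.1627]
tool_rot: [[-0.359, 0.056, 0.932], [0.024, 0.998, -0.051], [-0.933, 0.004, -0.359]]
force: [-0.3, 0.7, -2.8]
width: 0.0604
```

Emit:
{"fn": "jog_arm", "kwargs": {"increments": [[0, 0, -1.5, 0, 0.2], [0, 0, -1.5, 0, 0.2]]}}

```text
clock: 17.8
ee_pos: [0.5697, 0.1564, 0.1594]
tool_rot: [[-0.359, 0.056, 0.932], [0.024, 0.998, -0.051], [-0.933, 0.004, -0.359]]
force: [-0.3, -0.1, -3.1]
width: 0.0609
```

Emit:
{"fn": "jog_arm", "kwargs": {"increments": [[0, 0, -1.5, 0, 0.2], [0, 0, -1.5, 0, 0.2]]}}

```text
clock: 18.0
ee_pos: [0.5697, 0.1564, 0.1561]
tool_rot: [[-0.359, 0.056, 0.932], [0.024, 0.998, -0.051], [-0.933, 0.004, -0.359]]
force: [0.2, -0.7, -1.0]
width: 0.0604
```

Emit:
{"fn": "jog_arm", "kwargs": {"increments": [[0, 0, -1.5, 0, 0.2], [0, 0, -1.5, 0, 0.2]]}}

```text
clock: 18.2
ee_pos: [0.5709, 0.1565, 0.154]
tool_rot: [[-0.356, 0.056, 0.933], [0.025, 0.998, -0.051], [-0.934, 0.005, -0.356]]
force: [0.7, -0.6, 2.0]
width: 0.0609
```

```bash
cat > geo.py <<'E'
import numpy as np, cv2
cup=np.array([(-60,-24),(0,0),(3,0),(14.5,-15.5),(14.5,-21),(13,-21),(0,-8),(0,-48),(13,-48),(16,-52),(16,-58),(13,-61),(0,-61),(0,-90),(-60,-90)],float)
brd=np.array([(-12,-144),(-12,31),(0,31),(0,-13.6),(13.6,0),(15,0),(15,-30),(0,-30),(0,-144)],float)
def samp(P,n=.5):
    out=[]
    for a,b in zip(P,np.roll(P,-1,0)):
        k=max(2,int(np.linalg.norm(b-a)/n));out.append(a+(b-a)*np.linspace(0,1,k,endpoint=False)[:,None])
    return np.vstack(out)
cs=samp(cup);bs=samp(brd)
brdc=(brd*100).astype(np.float32).reshape(-1,1,2)
def world(P,th,dE,zE):
    t=np.radians(th);u,v=P[:,0],P[:,1]
    return np.c_[dE-(u*np.cos(t))-v*np.sin(t), zE+v*np.cos(t)-u*np.sin(t)]
cupc=(cup*100).astype(np.float32).reshape(-1,1,2)
def inv(W,th,dE,zE):
    t=np.radians(th);a=dE-W[:,0];b=W[:,1]-zE
    # a=u cos+v sin ; b=v cos-u sin
    return np.c_[a*np.cos(t)-b*np.sin(t), a*np.sin(t)+b*np.cos(t)]
def clear(th,dE,zE,where=False):
    w=world(cs,th,dE,zE); m=(w[:,0]<40)
    d1=[-cv2.pointPolygonTest(brdc,(float(x*100),float(y*100)),True)/100 for x,y in w[m]]
    k=inv(bs,th,dE,zE)
    d2=[-cv2.pointPolygonTest(cupc,(float(x*100),float(y*100)),True)/100 for x,y in k]
    i=int(np.argmin(d1));j=int(np.argmin(d2))
    if where: return min(d1[i],d2[j]),(cs[m][i] if d1[i]<d2[j] else bs[j]),d1[i]<d2[j]
    return min(d1[i],d2[j])
E
python3 - <<'E'
from geo import *
for a in [(0,16,10),(17,13,19),(8,16,17),(0,19,16),(22,13,19),(20,13,19),(25,13,19)]: print(a,clear(*a,where=True))
E
```

```text
(0, 16, 10) (-0.28284314405834776, array([ 6.44210526, -7.15789474]), False)
(17, 13, 19) (0.5563232421875, array([ 15., -30.]), False)
(8, 16, 17) (1.3760084759528213, array([ 13., -21.]), True)
(0, 19, 16) (1.8384767679175662, array([ 8.23157895, -5.36842105]), False)
(22, 13, 19) (-0.3918042248887953, array([ 13., -21.]), True)
(20, 13, 19) (0.3208665337288173, array([ 13., -21.]), True)
(25, 13, 19) (-1.4279901465785736, array([ 13., -21.]), True)
```

```bash
python3 - <<'E'
from geo import *
for th in [23,20,17,14,11,8,5,2,0]:
    row=[]
    for dE in range(9,23):
        zs=np.arange(4,30,.5);c=np.array([clear(th,dE,z) for z in zs]);ok=zs[c>=-.05]
        # intervals
        iv=[];s=None
        for z,f in zip(zs,c>=-.05):
            if f and s is None:s=z
            if not f and s is not None: iv.append((s,z-.5));s=None
        if s is not None: iv.append((s,99))
        row.append(f"{dE}:"+",".join(f"{a:g}-{b:g}" for a,b in iv))
    print(th," ".join(row))
E
```

```text
23 9:16-22.5 10:17-99 11:18-99 12:19-99 13:20-99 14:21-99 15:22-99 16:23-99 17:24-99 18:25-99 19:25-99 20:25-99 21:23-99 22:20.5-99
20 9:16.5-18.5 10:15.5-19 11:16.5-20 12:17.5-23.5 13:18.5-99 14:19.5-99 15:20.5-99 16:21.5-99 17:22.5-99 18:23.5-99 19:24.5-99 20:25-99 21:25-99 22:23.5-99
17 9: 10:16.5-18.5 11:15-19 12:16-19 13:17-19.5 14:18-21.5 15:19-24 16:20-99 17:21-99 18:22-99 19:23-99 20:24-99 21:24.5-99 22:24.5-99
14 9: 10: 11:16-18.5 12:14.5-18.5 13:15.5-19 14:16.5-19 15:17.5-19.5 16:18.5-19.5 17:19.5-22 18:20.5-99 19:21.5-99 20:22.5-99 21:23.5-99 22:24-99
11 9: 10: 11: 12:15.5-18 13:14-18.5 14:15-18.5 15:16-18.5 16:17-19 17:18-19 18:19-19.5 19:20-20.5 20:21-22.5 21:22-99 22:23-99
8 9: 10: 11: 12: 13:14-18 14:13-18 15:14-18.5 16:15-18.5 17:16-18.5 18:17-18.5 19:18-19 20:19-19 21: 22:
5 9: 10: 11: 12: 13: 14:11.5-18 15:12.5-18 16:13.5-18 17:14.5-18 18:15.5-18 19:16.5-18.5 20:17.5-18.5 21:18.5-18.5 22:
2 9: 10: 11: 12: 13: 14: 15:11-18 16:12-18 17:13-18 18:14-18 19:15-18 20:16-18 21:17-18 22:18-18
0 9: 10: 11: 12: 13: 14: 15: 16:10.5-18 17:11.5-18 18:12.5-18 19:13.5-18 20:14.5-18 21:15.5-18 22:16.5-18
```

Emit:
{"fn": "jog_arm", "kwargs": {"increments": [[-2, 0.1, -2, 0, 0.2], [-2, 0.1, -2, 0, 0.2]]}}

```text
clock: 18.4
ee_pos: [0.5707, 0.1567, 0.1526]
tool_rot: [[-0.346, 0.057, 0.937], [0.026, 0.998, -0.051], [-0.938, 0.007, -0.347]]
force: [3.6, -1.2, 7.8]
width: 0.0607
```

```bash
cat >> st.py <<'E'
def cupst(T=144.5):
    s=st();R=s['tool_rot'];t=np.degrees(np.arcsin(-(R[:2,0]@bx)))+1.1;q=s['ee_pos'][:2]-O
    r=np.radians(t);d=-q@bx*1e3-30*np.cos(r)-20.5*np.sin(r);z=s['ee_pos'][2]*1e3+20.5*np.cos(r)-30*np.sin(r)
    print("lean %.1f dE %.1f zE-T %.1f"%(t,d,z-T))
if __name__=="__main__": cupst()
E
python3 st.py|tail -2
```

```text
t18.40 TCP [0.5707 0.1567 0.1526] board d 47.1 y 77.6 z 152.6 yaw 86.75 tilt(bx,by) -19.87 0.43 deg F [ 3.6151 -1.2321  7.8145] Fb 3.7 -1.0 M [-0.1793 -0.8596 -0.0388] w 0.0607
lean 21.4 dE 11.7 zE-T 16.3
```

Emit:
{"fn": "jog_arm", "kwargs": {"increments": [[-3, 0.1, -1.5, 0, 0.2], [-3, 0.1, -1.5, 0, 0.2], [-3, 0.1, -1.5, 0, 0.2]]}}

```text
clock: 18.7
ee_pos: [0.5704, 0.1567, 0.1519]
tool_rot: [[-0.324, 0.058, 0.944], [0.028, 0.998, -0.052], [-0.946, 0.009, -0.325]]
force: [6.1, -1.0, 3.3]
width: 0.0606
```

```bash
sed -i 's/T=144.5/T=143/' st.py; python3 st.py|tail -2
```

```text
t18.70 TCP [0.5704 0.1567 0.1519] board d 47.5 y 77.6 z 151.9 yaw 86.67 tilt(bx,by) -18.63 0.59 deg F [ 6.1266 -1.0388  3.3326] Fb 6.2 -0.7 M [-0.1664 -1.4321 -0.077 ] w 0.0606
lean 20.1 dE 12.2 zE-T 17.9
```

Emit:
{"fn": "jog_arm", "kwargs": {"increments": [[-3, 0.1, -2, 0, 0.2], [-3, 0.1, -2, 0, 0.2], [-3, 0.1, -2, 0, 0.2], [-3, 0.1, -2, 0, 0.2]]}}

```text
clock: 19.1
ee_pos: [0.5699, 0.1568, 0.1506]
tool_rot: [[-0.294, 0.06, 0.954], [0.03, 0.998, -0.053], [-0.955, 0.013, -0.296]]
force: [5.2, -1.7, 5.2]
width: 0.0607
```

```bash
python3 st.py|tail -2
```

```text
t19.10 TCP [0.5699 0.1568 0.1506] board d 47.9 y 77.6 z 150.6 yaw 86.56 tilt(bx,by) -16.94 0.83 deg F [ 5.1897 -1.6626  5.2065] Fb 5.3 -1.4 M [-0.1    -1.3284 -0.0551] w 0.0607
lean 18.3 dE 13.0 zE-T 17.6
```

Emit:
{"fn": "jog_arm", "kwargs": {"increments": [[-3, -0.3, -2, 0, 0.2], [-3, -0.3, -2, 0, 0.2], [-3, -0.3, -2, 0, 0.2], [-3, -0.3, -2, 0, 0.2]]}}

```text
clock: 19.5
ee_pos: [0.5695, 0.1568, 0.1493]
tool_rot: [[-0.265, 0.061, 0.962], [0.036, 0.998, -0.054], [-0.964, 0.02, -0.266]]
force: [5.5, -1.0, 6.1]
width: 0.0605
```

```bash
python3 st.py|tail -2
```

```text
t19.50 TCP [0.5695 0.1568 0.1493] board d 48.3 y 77.6 z 149.3 yaw 86.47 tilt(bx,by) -15.26 1.23 deg F [ 5.4688 -0.9552  6.0942] Fb 5.5 -0.7 M [ 0.0032 -1.455  -0.1039] w 0.0605
lean 16.5 dE 13.7 zE-T 17.4
```

Emit:
{"fn": "jog_arm", "kwargs": {"increments": [[-3, 0.8, -2, 0, 0.2], [-3, 0.8, -2, 0, 0.2], [-3, 0.8, -2, 0, 0.2], [-3, 0.8, -2, 0, 0.2]]}}

```text
clock: 19.9
ee_pos: [0.5692, 0.157, 0.1481]
tool_rot: [[-0.235, 0.064, 0.97], [0.032, 0.998, -0.058], [-0.972, 0.017, -0.236]]
force: [5.0, -4.0, 6.0]
width: 0.0605
```

```bash
python3 st.py|tail -2
```

```text
t19.90 TCP [0.5692 0.157  0.1481] board d 48.7 y 77.8 z 148.1 yaw 86.35 tilt(bx,by) -13.53 1.10 deg F [ 4.9511 -3.9926  6.0482] Fb 5.2 -3.7 M [-0.5638 -1.3646 -0.0071] w 0.0605
lean 14.8 dE 14.4 zE-T 17.3
```

Emit:
{"fn": "jog_arm", "kwargs": {"increments": [[-3, 1, -2.3, 0.1, 0.2], [-3, 1, -2.3, 0.1, 0.2], [-3, 1, -2.3, 0.1, 0.2], [-3, 1, -2.3, 0.1, 0.2], [-3, 1, -2.3, 0.1, 0.2]]}}

```text
clock: 20.4
ee_pos: [0.5689, 0.157, 0.1466]
tool_rot: [[-0.197, 0.059, 0.979], [0.023, 0.998, -0.056], [-0.98, 0.012, -0.198]]
force: [4.3, -4.5, 6.6]
width: 0.0606
```

```bash
python3 st.py|tail -2
```

```text
t20.40 TCP [0.5689 0.157  0.1466] board d 49.0 y 77.8 z 146.6 yaw 86.61 tilt(bx,by) -11.32 0.72 deg F [ 4.3363 -4.5194  6.6132] Fb 4.6 -4.3 M [-0.6426 -1.2968 -0.146 ] w 0.0606
lean 12.5 dE 15.2 zE-T 17.1
```

Emit:
{"fn": "jog_arm", "kwargs": {"increments": [[-2.5, 1, -3, 0.1, 0.2], [-2.5, 1, -3, 0.1, 0.2], [-2.5, 1, -3, 0.1, 0.2], [-2.5, 1, -3, 0.1, 0.2]]}}

```text
clock: 20.8
ee_pos: [0.5701, 0.1578, 0.1439]
tool_rot: [[-0.167, 0.056, 0.984], [0.018, 0.998, -0.054], [-0.986, 0.009, -0.167]]
force: [3.8, -4.0, 8.6]
width: 0.061
```

```bash
python3 - <<'E'
from st import *
cupst()
import cv2
cv2.imwrite("pics/d9.png",cv2.resize(grab_frame("side")[60:200,200:340,::-1],(600,600),interpolation=cv2.INTER_CUBIC))
cv2.imwrite("pics/s9.png",cv2.resize(grab_frame("scene")[140:290,150:300,::-1],(600,600),interpolation=cv2.INTER_CUBIC))
E
```

```text
t20.80 TCP [0.5701 0.1578 0.1439] board d 47.8 y 78.6 z 143.9 yaw 86.78 tilt(bx,by) -9.59 0.54 deg F [ 3.785  -3.9756  8.6289] Fb 4.0 -3.8 M [-0.5048 -1.1213 -0.125 ] w 0.0610
lean 10.7 dE 14.5 zE-T 15.5
```

View pics/d9.png

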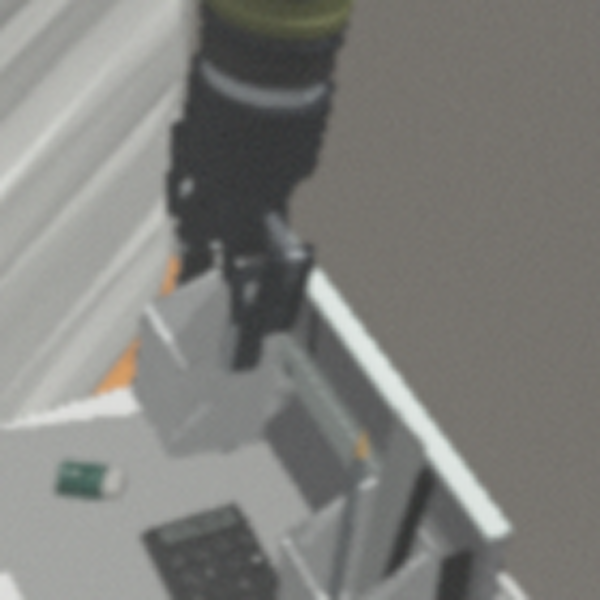

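View pics/s9.png

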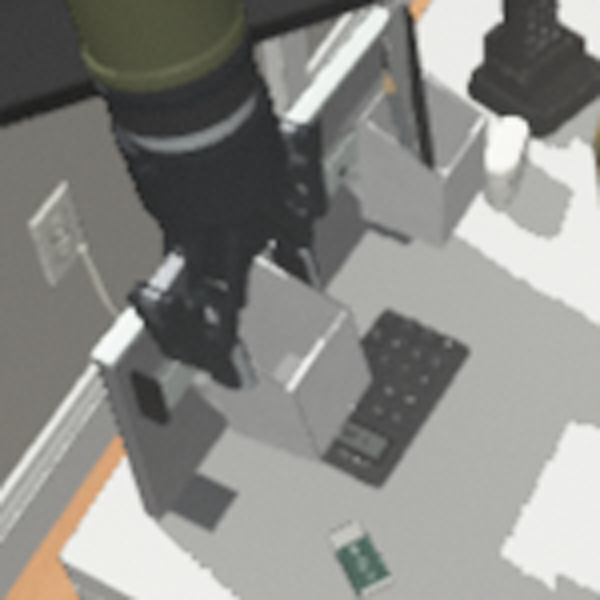

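Emit:
{"fn": "jog_arm", "kwargs": {"increments": [[-3, 0.8, -2.3, 0.1, 0.2], [-3, 0.8, -2.3, 0.1, 0.2], [-3, 0.8, -2.3, 0.1, 0.2], [-3, 0.8, -2.3, 0.1, 0.2], [-3, 0.8, -2.3, 0.1, 0.2]]}}

```text
clock: 21.4
ee_pos: [0.5702, 0.1578, 0.1424]
tool_rot: [[-0.129, 0.053, 0.99], [0.012, 0.999, -0.052], [-0.992, 0.005, -0.129]]
force: [4.9, -4.2, 5.6]
width: 0.0609
```

```bash
python3 st.py|tail -2
```

```text
t21.40 TCP [0.5702 0.1578 0.1424] board d 47.7 y 78.7 z 142.4 yaw 86.96 tilt(bx,by) -7.40 0.29 deg F [ 4.8963 -4.1996  5.6111] Fb 5.1 -3.9 M [-0.5789 -1.2145 -0.1995] w 0.0609
lean 8.5 dE 15.0 zE-T 15.2
```

Emit:
{"fn": "jog_arm", "kwargs": {"increments": [[-3, 0.5, -2.3, 0, 0.2], [-3, 0.5, -2.3, 0, 0.2], [-3, 0.5, -2.3, 0, 0.2], [-3, 0.5, -2.3, 0, 0.2], [-3, 0.5, -2.3, 0, 0.2]]}}

```text
clock: 21.9
ee_pos: [0.5699, 0.158, 0.141]
tool_rot: [[-0.091, 0.058, 0.994], [0.01, 0.998, -0.058], [-0.996, 0.005, -0.092]]
force: [5.2, -2.4, 5.6]
width: 0.0606
```

```bash
python3 st.py|tail -2
```

```text
t21.90 TCP [0.5699 0.158  0.141 ] board d 48.0 y 78.8 z 141.0 yaw 86.65 tilt(bx,by) -5.25 0.29 deg F [ 5.2131 -2.3598  5.5921] Fb 5.3 -2.1 M [-0.3651 -1.2493 -0.1561] w 0.0606
lean 6.4 dE 15.9 zE-T 15.0
```

Emit:
{"fn": "jog_arm", "kwargs": {"increments": [[-2.8, 0.5, -2.8, 0.1, 0.2], [-2.8, 0.5, -2.8, 0.1, 0.2], [-2.8, 0.5, -2.8, 0.1, 0.2], [-2.8, 0.5, -2.8, 0.1, 0.2], [-2.8, 0.5, -2.8, 0.1, 0.2]]}}

```text
clock: 22.4
ee_pos: [0.5699, 0.1579, 0.1393]
tool_rot: [[-0.054, 0.055, 0.997], [0.007, 0.998, -0.055], [-0.999, 0.004, -0.054]]
force: [3.1, -2.6, 7.8]
width: 0.0606
```

```bash
python3 st.py|tail -2
```

```text
t22.40 TCP [0.5699 0.1579 0.1393] board d 47.9 y 78.8 z 139.3 yaw 86.84 tilt(bx,by) -3.11 0.23 deg F [ 3.1481 -2.6081  7.8077] Fb 3.3 -2.4 M [-0.4045 -1.0249 -0.1408] w 0.0606
lean 4.2 dE 16.5 zE-T 14.6
```

Emit:
{"fn": "jog_arm", "kwargs": {"increments": [[-2.8, 0.5, -2.8, 0, 0.2], [-2.8, 0.5, -2.8, 0, 0.2], [-2.8, 0.5, -2.8, 0, 0.2], [-2.8, 0.5, -2.8, 0, 0.2], [-2.8, 0.5, -2.8, 0, 0.2]]}}

```text
clock: 22.9
ee_pos: [0.5698, 0.1581, 0.1379]
tool_rot: [[-0.017, 0.061, 0.998], [0.005, 0.998, -0.061], [-1.0, 0.004, -0.017]]
force: [2.9, -3.3, 7.6]
width: 0.0606
```

```bash
python3 st.py|tail -2
```

```text
t22.90 TCP [0.5698 0.1581 0.1379] board d 48.1 y 79.0 z 137.9 yaw 86.49 tilt(bx,by) -0.99 0.22 deg F [ 2.9084 -3.2792  7.6177] Fb 3.1 -3.1 M [-0.3907 -1.0068 -0.2067] w 0.0606
lean 2.1 dE 17.3 zE-T 14.3
```

Emit:
{"fn": "jog_arm", "kwargs": {"increments": [[-2.8, 0.5, -2.8, 0.1, 0.2], [-2.8, 0.5, -2.8, 0.1, 0.2], [-2.8, 0.5, -2.8, 0.1, 0.2], [-2.8, 0.5, -2.8, 0.1, 0.2], [0, 0, -1, 0, 0.2]]}}

```text
clock: 23.4
ee_pos: [0.5704, 0.158, 0.137]
tool_rot: [[0.015, 0.06, 0.998], [0.003, 0.998, -0.06], [-1.0, 0.004, 0.015]]
force: [0.8, -0.0, -1.4]
width: 0.0606
```

```bash
python3 st.py|tail -2
```

```text
t23.40 TCP [0.5704 0.158  0.137 ] board d 47.5 y 78.9 z 137.0 yaw 86.57 tilt(bx,by) 0.84 0.21 deg F [ 0.7749 -0.0034 -1.3662] Fb 0.8 0.0 M [ 0.0989 -0.0491  0.0217] w 0.0606
lean 0.3 dE 17.4 zE-T 14.3
```

Emit:
{"fn": "jog_arm", "kwargs": {"increments": [[0.6, 0, -1, 0, 0.2], [0.6, 0, -1, 0, 0.2], [0, 0, 0, 0, 0.2]]}}

```text
clock: 23.7
ee_pos: [0.5716, 0.1581, 0.1354]
tool_rot: [[0.016, 0.06, 0.998], [0.003, 0.998, -0.06], [-1.0, 0.004, 0.015]]
force: [2.3, -0.3, 2.2]
width: 0.0607
```

```bash
python3 st.py|tail -2
```

```text
t23.70 TCP [0.5716 0.1581 0.1354] board d 46.3 y 79.1 z 135.4 yaw 86.57 tilt(bx,by) 0.88 0.24 deg F [ 2.2929 -0.26    2.1581] Fb 2.3 -0.1 M [ 0.0214 -0.4576 -0.0559] w 0.0607
lean 0.2 dE 16.2 zE-T 12.8
```

Emit:
{"fn": "jog_arm", "kwargs": {"increments": [[0.9, 0, -0.8, 0, 0.2], [0.9, 0, -0.8, 0, 0.2], [0, 0, 0, 0, 0.2]]}}

```text
clock: 24.0
ee_pos: [0.5737, 0.1583, 0.1334]
tool_rot: [[0.015, 0.06, 0.998], [0.003, 0.998, -0.06], [-1.0, 0.004, 0.015]]
force: [1.6, -1.1, 2.8]
width: 0.0607
```

```bash
python3 st.py|tail -2
```

```text
t24.00 TCP [0.5737 0.1583 0.1334] board d 44.3 y 79.3 z 133.4 yaw 86.58 tilt(bx,by) 0.86 0.24 deg F [ 1.5587 -1.1411  2.7843] Fb 1.6 -1.1 M [ 0.0029 -0.4621 -0.0863] w 0.0607
lean 0.2 dE 14.2 zE-T 10.8
```

Emit:
{"fn": "jog_arm", "kwargs": {"increments": [[0.8, 0, -0.7, 0, 0.2], [0.8, 0, -0.7, 0, 0.2], [0, 0, 0, 0, 0.2]]}}

```text
clock: 24.3
ee_pos: [0.5738, 0.1583, 0.1334]
tool_rot: [[0.013, 0.059, 0.998], [0.004, 0.998, -0.059], [-1.0, 0.005, 0.013]]
force: [2.6, 0.4, -0.9]
width: 0.0603
```

```bash
python3 - <<'E'
from st import *
cupst()
import cv2
cv2.imwrite("pics/d10.png",cv2.resize(grab_frame("side")[60:200,200:340,::-1],(600,600),interpolation=cv2.INTER_CUBIC))
E
```

```text
t24.30 TCP [0.5738 0.1583 0.1334] board d 44.1 y 79.3 z 133.4 yaw 86.60 tilt(bx,by) 0.73 0.26 deg F [ 2.5594  0.3705 -0.859 ] Fb 2.5 0.5 M [ 0.0058 -0.5533 -0.1152] w 0.0603
lean 0.4 dE 14.0 zE-T 10.7
```

View pics/d10.png

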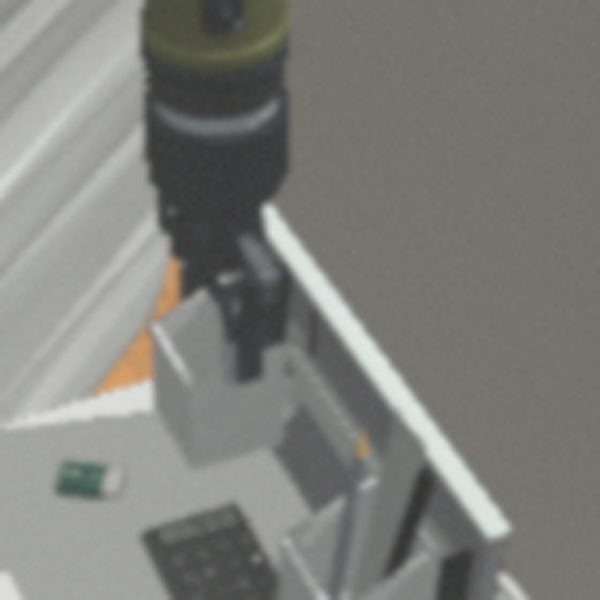

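Emit:
{"fn": "jog_arm", "kwargs": {"increments": [[0.2, 4, 0, 0, 0.2], [0.2, 4, 0, 0, 0.2], [0.2, 4, 0, 0, 0.2], [0, 0, 0, 0, 0.2]]}}

```text
clock: 24.75
ee_pos: [0.574, 0.1606, 0.1337]
tool_rot: [[0.013, 0.069, 0.998], [-0.018, 0.998, -0.068], [-1.0, -0.017, 0.014]]
force: [1.4, 3.9, 1.9]
width: 0.0605
```

```bash
python3 st.py|tail -2
```

```text
t24.75 TCP [0.574  0.1606 0.1337] board d 44.0 y 81.7 z 133.7 yaw 86.07 tilt(bx,by) 0.79 -0.97 deg F [1.3782 3.9018 1.8579] Fb 1.2 4.0 M [ 0.9475 -0.3047  0.1263] w 0.0605
lean 0.3 dE 13.9 zE-T 11.1
```

Emit:
{"fn": "jog_arm", "kwargs": {"increments": [[0, -3, -0.5, 0, 0.2], [0, -3, -0.5, 0, 0.2], [0, -3, -0.5, 0, 0.2], [0, 0, 0, 0, 0.2]]}}

```text
clock: 25.15
ee_pos: [0.5741, 0.1597, 0.1332]
tool_rot: [[0.013, 0.061, 0.998], [0.0, 0.998, -0.061], [-1.0, 0.001, 0.013]]
force: [1.6, -3.4, 3.6]
width: 0.0606
```

```bash
python3 st.py|tail -2
```

```text
t25.15 TCP [0.5741 0.1597 0.1332] board d 43.9 y 80.8 z 133.2 yaw 86.49 tilt(bx,by) 0.73 0.05 deg F [ 1.6013 -3.3961  3.5892] Fb 1.8 -3.3 M [-0.6734 -0.22   -0.2326] w 0.0606
lean 0.4 dE 13.8 zE-T 10.5
```

Level again. Now lighten it slightly off the bevel and slide left.

Emit:
{"fn": "jog_arm", "kwargs": {"increments": [[-0.8, 0, 1.4, 0.2, 0.2], [0, 0, 0, 0, 0.2], [0.1, 2, 0, 0, 0.2], [0.1, 2, 0, 0, 0.2], [0, 0, 0, 0, 0.2]]}}

```text
clock: 25.65
ee_pos: [0.5741, 0.1618, 0.1335]
tool_rot: [[0.013, 0.06, 0.998], [-0.005, 0.998, -0.059], [-1.0, -0.004, 0.013]]
force: [1.5, -0.8, 2.4]
width: 0.0608
```

```bash
python3 st.py|tail -2
```

```text
t25.65 TCP [0.5741 0.1618 0.1335] board d 44.0 y 82.9 z 133.5 yaw 86.59 tilt(bx,by) 0.77 -0.24 deg F [ 1.5081 -0.8278  2.4252] Fb 1.6 -0.7 M [-0.0129 -0.4478 -0.0558] w 0.0608
lean 0.3 dE 13.9 zE-T 10.8
```

Emit:
{"fn": "jog_arm", "kwargs": {"increments": [[-0.8, 0, 1.5, 0.2, 0.2], [-0.3, 0, 1, 0, 0.2], [0, 0, 0, 0, 0.2]]}}

```text
clock: 25.95
ee_pos: [0.5727, 0.1622, 0.1351]
tool_rot: [[0.012, 0.055, 0.998], [-0.004, 0.998, -0.055], [-1.0, -0.004, 0.012]]
force: [3.5, -0.9, 0.4]
width: 0.0606
```

```bash
python3 st.py|tail -2
```

```text
t25.95 TCP [0.5727 0.1622 0.1351] board d 45.5 y 83.2 z 135.1 yaw 86.82 tilt(bx,by) 0.69 -0.21 deg F [ 3.5154 -0.8796  0.3925] Fb 3.6 -0.7 M [-0.2338 -0.689  -0.1664] w 0.0606
lean 0.4 dE 15.3 zE-T 12.4
```

Emit:
{"fn": "jog_arm", "kwargs": {"increments": [[0.6, 0, 1.2, 0, 0.2], [0, 0, 0, 0, 0.2], [0.1, 2, 0, 0, 0.2], [0.1, 2, 0, 0, 0.2], [0, 0, 0, 0, 0.2]]}}

```text
clock: 26.45
ee_pos: [0.5724, 0.1659, 0.1358]
tool_rot: [[0.01, 0.056, 0.998], [-0.006, 0.998, -0.056], [-1.0, -0.005, 0.01]]
force: [2.1, -1.1, -1.8]
width: 0.0611
```

```bash
python3 st.py|tail -2
```

```text
t26.45 TCP [0.5724 0.1659 0.1358] board d 45.9 y 86.9 z 135.8 yaw 86.81 tilt(bx,by) 0.56 -0.29 deg F [ 2.0912 -1.0508 -1.8051] Fb 2.1 -0.9 M [-0.1003 -0.5512 -0.0921] w 0.0611
lean 0.5 dE 15.7 zE-T 13.0
```

Emit:
{"fn": "jog_arm", "kwargs": {"increments": [[0.4, 3, 0, 0, 0.2], [0.3, 3, 0, 0, 0.2], [0.2, 3, 0, 0, 0.2], [0, 0, 0, 0, 0.2]]}}

```text
clock: 26.85
ee_pos: [0.573, 0.1756, 0.1358]
tool_rot: [[0.009, 0.056, 0.998], [-0.006, 0.998, -0.056], [-1.0, -0.005, 0.009]]
force: [1.9, -1.5, -0.9]
width: 0.0608
```

```bash
python3 st.py|tail -2
```

```text
t26.85 TCP [0.573  0.1756 0.1358] board d 45.8 y 96.6 z 135.8 yaw 86.81 tilt(bx,by) 0.53 -0.31 deg F [ 1.9331 -1.4649 -0.9282] Fb 2.0 -1.4 M [-0.1695 -0.4614 -0.0863] w 0.0608
lean 0.6 dE 15.6 zE-T 13.0
```

Emit:
{"fn": "jog_arm", "kwargs": {"increments": [[0.1, 1.4, 0, 0, 0.2], [0.1, 1.4, 0, 0, 0.2], [0.1, 1.4, 0, 0, 0.2]]}}

```text
clock: 27.15
ee_pos: [0.5733, 0.1799, 0.1357]
tool_rot: [[0.009, 0.056, 0.998], [-0.007, 0.998, -0.056], [-1.0, -0.006, 0.009]]
force: [1.7, -1.9, -0.1]
width: 0.0606
```

Emit:
{"fn": "jog_arm", "kwargs": {"increments": [[0.1, 1.4, 0, 0, 0.2], [0.1, 1.4, 0, 0, 0.2]]}}

```text
clock: 27.35
ee_pos: [0.5735, 0.1828, 0.1357]
tool_rot: [[0.009, 0.056, 0.998], [-0.007, 0.998, -0.056], [-1.0, -0.006, 0.009]]
force: [1.9, -2.5, -0.9]
width: 0.0609
```

```bash
python3 st.py|tail -2
```

```text
t27.35 TCP [0.5735 0.1828 0.1357] board d 45.7 y 103.8 z 135.7 yaw 86.80 tilt(bx,by) 0.53 -0.36 deg F [ 1.9084 -2.4511 -0.8763] Fb 2.0 -2.3 M [-0.2685 -0.5105 -0.0961] w 0.0609
lean 0.6 dE 15.5 zE-T 12.9
```

Emit:
{"fn": "jog_arm", "kwargs": {"increments": [[0.1, 1.2, 0, 0, 0.2], [0.1, 1.2, 0, 0, 0.2]]}}

```text
clock: 27.55
ee_pos: [0.5737, 0.185, 0.1357]
tool_rot: [[0.009, 0.056, 0.998], [-0.008, 0.998, -0.056], [-1.0, -0.007, 0.009]]
force: [1.9, -4.4, 0.2]
width: 0.0606
```

Emit:
{"fn": "jog_arm", "kwargs": {"increments": [[0.1, 1.2, 0, 0, 0.2], [0.1, 1.2, 0, 0, 0.2]]}}

```text
clock: 27.75
ee_pos: [0.5736, 0.185, 0.1358]
tool_rot: [[0.009, 0.058, 0.998], [-0.013, 0.998, -0.058], [-1.0, -0.013, 0.009]]
force: [1.5, -6.1, 0.7]
width: 0.0608
```

```bash
python3 - <<'E'
from st import *
cupst()
import cv2
cv2.imwrite("pics/s11.png",cv2.resize(grab_frame("scene")[140:290,130:280,::-1],(600,600),interpolation=cv2.INTER_CUBIC))
E
```

```text
t27.75 TCP [0.5736 0.185  0.1358] board d 45.7 y 106.0 z 135.8 yaw 86.67 tilt(bx,by) 0.53 -0.73 deg F [ 1.5328 -6.0545  0.7089] Fb 1.9 -6.0 M [-0.9482 -0.4586 -0.1776] w 0.0608
lean 0.6 dE 15.5 zE-T 13.0
```

View pics/s11.png

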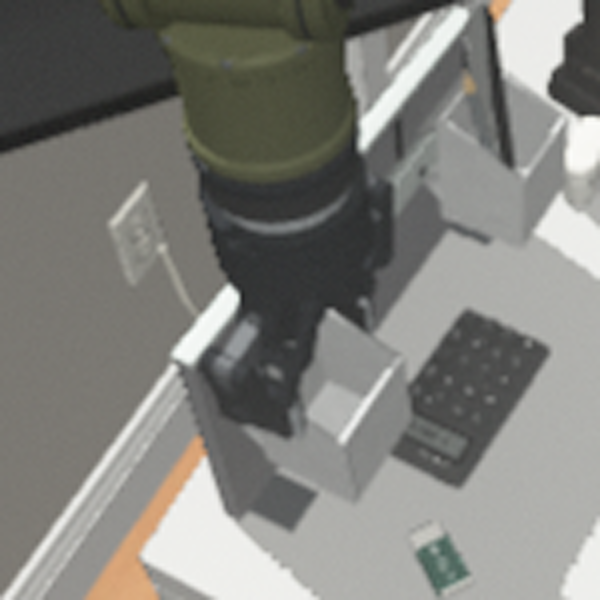

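Emit:
{"fn": "jog_arm", "kwargs": {"increments": [[0.8, 0, -0.9, 0, 0.2], [0.8, 0, -0.9, 0, 0.2], [0.8, 0, -0.9, 0, 0.2], [0.6, 0, -0.7, 0, 0.2], [0, 0, 0, 0, 0.2]]}}

```text
clock: 28.3
ee_pos: [0.5756, 0.1847, 0.1338]
tool_rot: [[0.007, 0.058, 0.998], [-0.013, 0.998, -0.058], [-1.0, -0.013, 0.008]]
force: [0.5, -3.8, 2.3]
width: 0.0607
```

```bash
python3 st.py|tail -2
```

```text
t28.30 TCP [0.5756 0.1847 0.1338] board d 43.8 y 105.8 z 133.8 yaw 86.67 tilt(bx,by) 0.47 -0.73 deg F [ 0.4819 -3.8066  2.3143] Fb 0.7 -3.8 M [-0.4583 -0.2109 -0.1592] w 0.0607
lean 0.6 dE 13.5 zE-T 11.0
```

Emit:
{"fn": "jog_arm", "kwargs": {"increments": [[0.3, 0, -1.5, 0, 0.2], [0.3, 0, -1.5, 0, 0.2], [0.3, 0, -1.5, 0, 0.2], [0, 0, 0, 0, 0.2]]}}

```text
clock: 28.7
ee_pos: [0.5756, 0.1847, 0.1339]
tool_rot: [[0.009, 0.058, 0.998], [-0.012, 0.998, -0.058], [-1.0, -0.012, 0.009]]
force: [1.8, -2.4, -1.2]
width: 0.0607
```

```bash
python3 st.py|tail -2
```

```text
t28.70 TCP [0.5756 0.1847 0.1339] board d 43.8 y 105.8 z 133.9 yaw 86.68 tilt(bx,by) 0.53 -0.67 deg F [ 1.8058 -2.3645 -1.1688] Fb 1.9 -2.3 M [-0.4735 -0.3522 -0.136 ] w 0.0607
lean 0.6 dE 13.5 zE-T 11.1
```

Emit:
{"fn": "jog_arm", "kwargs": {"increments": [[0, 0, 0, 0, 0.7], [0, 0, 0, 0, 0.74], [0, 0, 0, 0, 0.78], [0, 0, 0, 0, 0.82], [0, 0, 0, 0, 0.9]]}}

```text
clock: 29.2
ee_pos: [0.5741, 0.1871, 0.1315]
tool_rot: [[0.004, 0.055, 0.998], [-0.008, 0.998, -0.055], [-1.0, -0.008, 0.005]]
force: [0.0, -0.9, 0.5]
width: 0.0769
```

```bash
python3 - <<'E'
from st import *
cupst()
import cv2
cv2.imwrite("pics/s12.png",cv2.resize(grab_frame("scene")[140:290,130:280,::-1],(600,600),interpolation=cv2.INTER_CUBIC))
cv2.imwrite("pics/w12.png",grab_frame("wrist")[:,:,::-1])
E
```

```text
t29.20 TCP [0.5741 0.1871 0.1315] board d 45.4 y 108.1 z 131.5 yaw 86.82 tilt(bx,by) 0.26 -0.46 deg F [ 0.0126 -0.9306  0.4999] Fb 0.1 -0.9 M [ 0.0029 -0.0101  0.0081] w 0.0769
lean 0.8 dE 15.1 zE-T 8.6
```

View pics/s12.png

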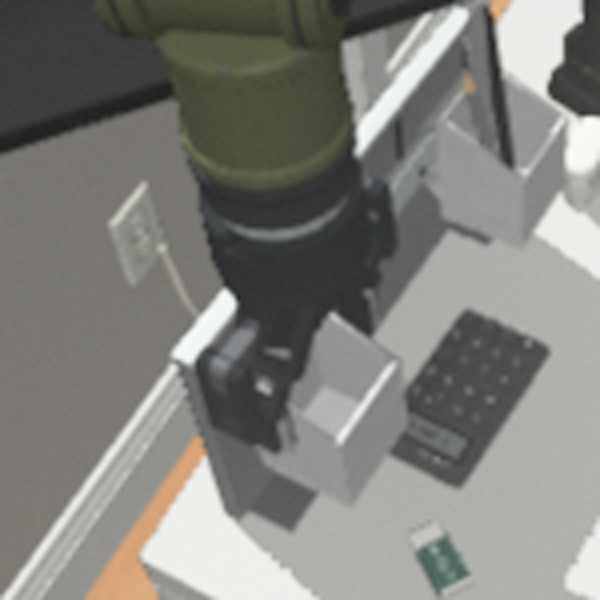

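View pics/w12.png

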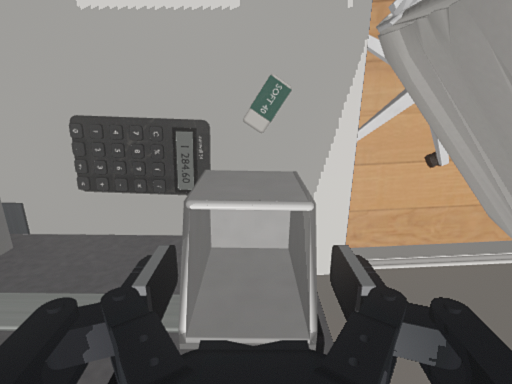

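Emit:
{"fn": "jog_arm", "kwargs": {"increments": [[0, 0, 3, 0, 0.95], [0, 0, 0, 0, 0.95], [0, -0.5, 5, 0, 0.95], [0, 0, 0, 0, 0.95]]}}

```text
clock: 29.7
ee_pos: [0.5743, 0.1867, 0.1404]
tool_rot: [[0.004, 0.055, 0.998], [-0.008, 0.998, -0.055], [-1.0, -0.008, 0.005]]
force: [0.2, -0.4, -0.0]
width: 0.0814
```

```bash
python3 st.py|tail -2
```

```text
t29.70 TCP [0.5743 0.1867 0.1404] board d 45.2 y 107.7 z 140.4 yaw 86.83 tilt(bx,by) 0.28 -0.45 deg F [ 0.1509 -0.4394 -0.0344] Fb 0.2 -0.4 M [ 0.0057 -0.0362 -0.0104] w 0.0814
lean 0.8 dE 14.9 zE-T 17.5
```

Emit:
{"fn": "jog_arm", "kwargs": {"increments": [[0, 0, 10, 0, 0.95], [0, 0, 10, 0, 0.95], [0, 0, 0, 0, 0.95], [0, 0, 12, 0, 0.95], [0, 0, 12, 0, 0.95]]}}

```text
clock: 30.2
ee_pos: [0.5736, 0.1864, 0.1872]
tool_rot: [[0.003, 0.055, 0.998], [-0.008, 0.998, -0.055], [-1.0, -0.008, 0.003]]
force: [-0.0, 0.5, 0.6]
width: 0.0811
```

Emit:
{"fn": "jog_arm", "kwargs": {"increments": [[0, 0, 12, 0, 0.95], [-15, 0, 10, 0, 0.95], [-25, 0, 10, 0, 0.95], [-30, 0, 0, 0, 0.95], [-30, 0, 0, 0, 0.95]]}}

```text
clock: 30.7
ee_pos: [0.4733, 0.1869, 0.2258]
tool_rot: [[0.01, 0.058, 0.998], [-0.005, 0.998, -0.058], [-1.0, -0.005, 0.011]]
force: [0.2, -0.2, -0.3]
width: 0.081
```

Emit:
{"fn": "jog_arm", "kwargs": {"increments": [[-30, 0, 0, 0, 0.95], [-30, 0, 0, 0, 0.95], [-30, 0, 0, 0, 0.95], [-20, 0, 0, 0, 0.95], [0, 0, 0, 0, 0.95]]}}

```text
clock: 31.2
ee_pos: [0.3495, 0.1845, 0.2287]
tool_rot: [[0.008, 0.055, 0.998], [-0.005, 0.998, -0.055], [-1.0, -0.004, 0.009]]
force: [-0.4, 0.3, 0.5]
width: 0.0812
```

```bash
python3 - <<'E'
from st import *
st()
import cv2
cv2.imwrite("pics/s13.png",cv2.resize(grab_frame("scene")[110:310,130:330,::-1],(600,600),interpolation=cv2.INTER_CUBIC))
cv2.imwrite("pics/d13.png",cv2.resize(grab_frame("side")[60:240,180:330,::-1],(500,600),interpolation=cv2.INTER_CUBIC))
E
```

```text
t31.20 TCP [0.3495 0.1845 0.2287] board d 269.5 y 93.5 z 228.7 yaw 86.82 tilt(bx,by) 0.49 -0.24 deg F [-0.442   0.2782  0.4925] Fb -0.5 0.3 M [0.0081 0.0158 0.0092] w 0.0812
```

View pics/s13.png

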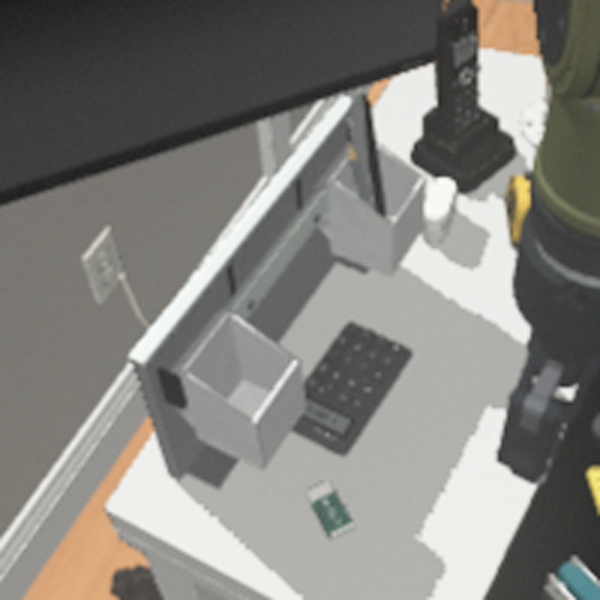

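View pics/d13.png

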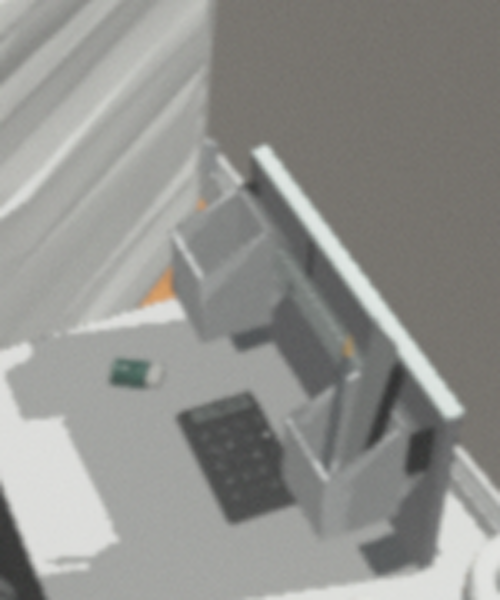

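```bash
python3 - <<'E'
from st import *
import cv2
f=grab_frame("scene");cv2.imwrite("pics/s14f.png",f[:,:,::-1])
cv2.imwrite("pics/s14.png",cv2.resize(f[210:280,170:240,::-1],(600,600),interpolation=cv2.INTER_CUBIC))
g=grab_frame("side");cv2.imwrite("pics/d14.png",cv2.resize(g[95:170,220:280,::-1],(480,600),interpolation=cv2.INTER_CUBIC))
# predicted pixels
def P(d,y,z): w=O-bx*d+by*y; return np.array([w[0],w[1],z])
T=.1437
for nm,p in dict(stop_in_front_top=P(.017,.136,T+.008),stop_in_front_bot=P(.017,.136,T-.03),cupRL=P(.016,.136,T+.010),cupFL=P(.076,.136,T-.014),cupRR=P(.016,.074,T+.01),cupFR=P(.076,.074,T-.014)).items(): print(nm,proj("scene",p),proj("side",p))
E
```

```text
stop_in_front_top [189.6992 233.9793] [251.655  116.5479]
stop_in_front_bot [192.2732 243.6149] [251.7131 127.9409]
cupRL [189.1609 233.267 ] [252.0068 115.8274]
cupFL [214.6683 250.6421] [230.7861 129.3798]
cupRR [205.2265 212.1752] [262.3408 130.3064]
cupFR [229.5468 228.7654] [240.2712 144.3586]
```

View pics/s14.png

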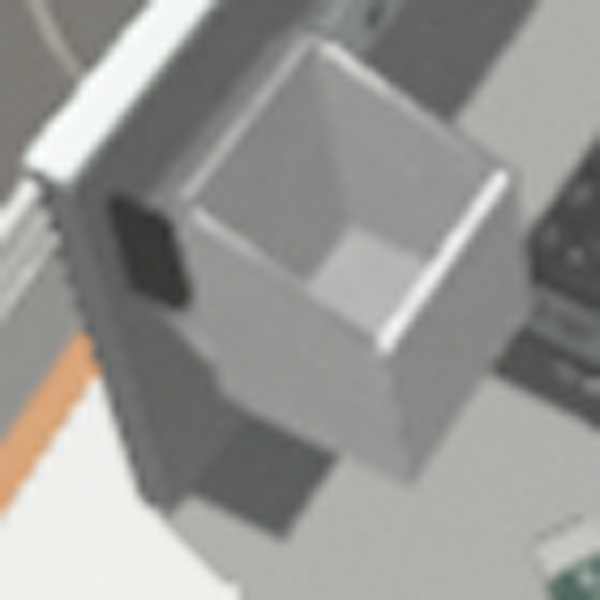

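View pics/d14.png

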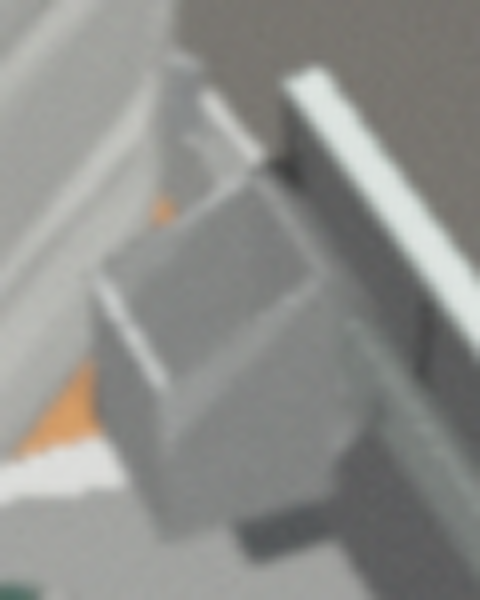

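```bash
python3 - <<'E'
import cv2
f=cv2.imread("pics/s14f.png")
a=cv2.resize(f[150:220,220:290],(560,560),interpolation=cv2.INTER_CUBIC);cv2.imwrite("pics/o1.png",a)
a=cv2.resize(f[210:280,170:240],(560,560),interpolation=cv2.INTER_CUBIC);cv2.imwrite("pics/o2.png",a)
E
```

```text
(no output)
```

View pics/o1.png

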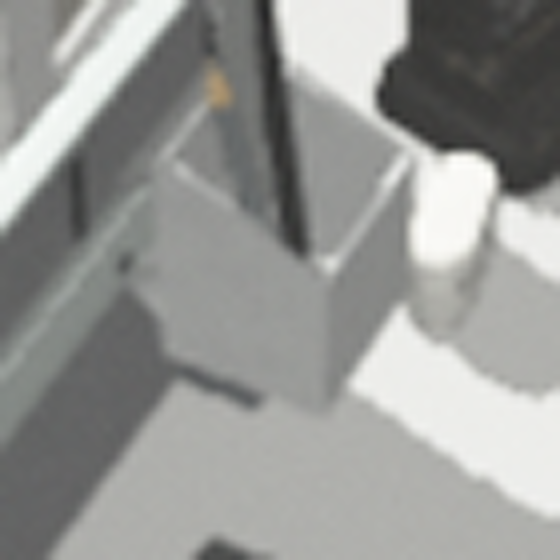

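View pics/o2.png

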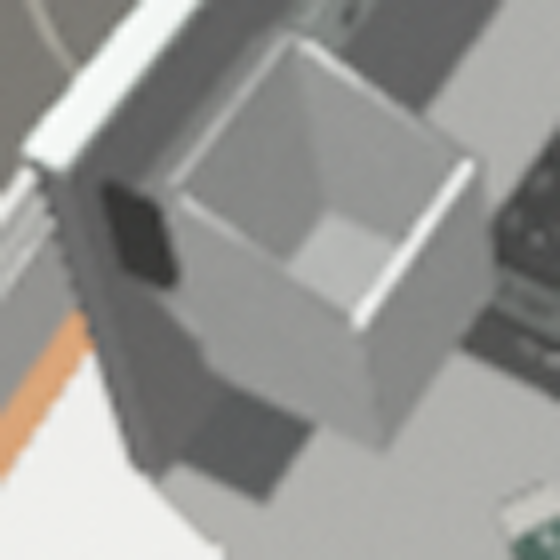

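```bash
python3 - <<'E'
from st import *
def Y(u,v,z):
    p=onz("scene",u,v,z)[:2]-O; return np.array([-p@bx,p@by])*1e3
A=lambda x,y:(220+x/8,150+y/8)
B=lambda x,y:(170+x/8,210+y/8)
for nm,a,b,z in (("FL",(328,270),(360,322),.1297),("FR",(412,155),(475,162),.1297),("botFL",(325,405),(380,448),.0637),("RL",(172,160),(180,190),.1537)):
    p,q=Y(*A(*a),z),Y(*B(*b),z);print(nm,p,q,q-p)
# stop corner for same z
for x,y,z in [(150,198,.1517),(178,280,.1137),(165,285,.1137),(105,182,.1517)]: print("stop",Y(*B(x,y),z))
E
```

```text
FL [ 77.817  -75.4325] [ 76.1212 134.8766] [ -1.6958 210.3091]
FR [  79.5094 -130.8799] [77.6309 77.5555] [ -1.8784 208.4354]
botFL [ 77.3667 -75.4342] [ 76.3703 136.2094] [ -0.9965 211.6436]
RL [ 24.9641 -74.4892] [ 22.8949 133.798 ] [ -2.0692 208.2872]
stop [ 16.3223 138.5071]
stop [ 18.9319 138.9475]
stop [ 16.6827 141.8794]
stop [  2.9591 139.7826]
```

```bash
python3 - <<'E'
from workcell import *
print(get_state()['clock'],job_done())
E
```

```text
the job is handed in; nothing more can be done
31.4 None
```

The cup is hung on the cleat, upright and locked, and slid left against the end stop. I handed the job in at 31.4 s of the 48 s, with the arm clear of everything.

**How it was done**
- **Leaning:** the moves have no tilt axis, so I gripped the cup by its sides and pressed the foot of its back wall on the board's top edge with about 9 N. The arm gave way until the cup leaned about 23°.
- **Hooking:** I touched the board's face to find its distance. Then I lowered the cup at about 15 mm/s until the strip landed on the bevel, which put the cleat's top edge at about 144 mm.
- **Swinging in:** I pulled gently into the bevel so the lean went to zero as the cup came down, and it stopped home.
- **Sliding:** the cup first stuck on the cleat and rolled about 1°. I levelled it, took its weight off the bevel with the hook still caught, slid it to the stop (6 N), lowered it home and let go.

**Last checks**
- **Position:** comparing our cup with the fixed one in the scene camera, the spacing came out at 208–212 mm, averaging 209.7 mm. It should be 209 mm. Depth agreed within 2 mm.
- **Bystanders:** the calculator, eraser and earbud case look unmoved. The tape measure was mostly hidden behind the arm in the last picture.

**What disagreed or was not confirmed**
- **Camera bias:** the scene and side cameras read the board's height 7–16 mm too low, so I relied on touch. The touches themselves disagreed on the face's position by 2–4 mm.
- **Contact with the stop:** I felt it before letting go. After letting go, only the cameras confirmed it, to a millimetre or two.
- **Release:** the cup was rolled about 0.7° just before I let go, and it looked level afterwards.
- **Force:** pressing to lean the cup and swing it in took 5–12 N, more than the few newtons advised.

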